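Raise the glazing screen's sash to its height stop and slide the ware tray in

TASK

Push the clear sash of the glazing screen up by its lower lip until it presses firmly, but without ramming, against the sprung stop at the height mark, so that it stays up resting on the stop. Then slide the tray with the mug in under it until the tray is fully home, with the mug still upright on it inside the screen. Leave the other things where they are.

Things in the scene. Friction and masses are not known exactly. Their poses are not given: they have to be found in the camera images.
- booth: The glazing screen: a fixed, open-topped guard of aluminium posts and clear panels, 536 mm wide (y), 240 deep, 490 high. Origin on the table under the middle of the sash, which runs between two 40 mm front posts at y = +-250 mm. x points into the screen, away from the robot; y left; z up. Its place and yaw vary.
- lip (a point): Axis of the round lip bar (14 mm thick, 430 long, along the screen's y) on the sash's lower edge, 28 mm in front of the panel's middle, 120 mm left (+y) of the sash's middle: free space for fingers tilted 35 to 45 degrees to pass under the bar towards the screen. Starts 125 to 155 mm above the table. Take fingers out by lowering them clear of the bar first.
- sash: The clear, framed front panel (460 mm wide, 186 high, 16 thick) that slides straight up and down. Origin on the lip bar's axis at mid-width; z up. A 10 mm flange joins bar and panel. Counterbalanced: it stays where it is left. Slow raising takes a steady 6.5 to 9 N upward push, different each time.
- lug (a point): Middle of the top of the sash's steel lug (22 x 26 mm), at the sash's left end, 90 mm above the lip bar's axis, below the stop's rubber buffer. It meets the buffer when the lip bar's axis is 225 to 255 mm above the table.
- gauge: Height gauge: steel strip, 30 x 200 mm, on the left post's front. Origin at its middle, the long height mark, 330 mm above the table; z up. It carries the stop: a dark clamped block with a round black buffer (20 mm) facing down over the lug. The buffer's underside is within 15 mm above or below the mark, different each time and not reported: find it by feel or sight.
- mark (a point): The long height mark on the gauge (330 mm above the table). The buffer near it is sprung: 1 mm per 2 N, up to 20 mm. Pressed firmly = 4 to 13 N on the buffer, on top of the push that moves the sash, held a third of a second; above 13 N rams it. Once the fingers leave, the sash sinks up to 6 mm by itself and stays, resting on the buffer.
- tray (a joint): How far the ware tray is pushed in along its runners (the screen's x), in m: 0 fully out, 0.140 fully home against a solid end. Starts at 0 to 0.015. It takes about 3 to 4 N to slide and stays where it is left.
- tray_front (a point): Middle of the front face (robot's side) of the plywood tray's upright front board, 45 mm above the table; board 200 mm wide, 14 thick, from 6 to 86 mm above the table. Tray floor behind it: 240 mm long, top 36 mm above the table. 88 mm right (-y) of the screen's middle, between two 36 mm high runners. Push it along the screen's x; when home this face is 90 mm before the sash.
- mug_mid (a point): Centre (65 mm above its foot) of the loose tall clay mug standing on the tray: 72 mm wide, 130 high, handle at one side, 0.28 to 0.54 kg. It starts 75 to 85 mm before the sash's plane; the lowered sash would bar its way.
- beaker: Bystander: a pale plain cup, 68 mm wide, 100 mm high, standing inside the screen on the left. Origin at its underside.
- brush: Bystander: a brush lying on the table in front of the screen, under or near the left part of the lip, under 30 mm high. Origin at its underside.
- bottle: Bystander: a clear water bottle, 64 mm wide, 200 mm high. Origin at its underside.
- bowl: Bystander: a white bowl, 130 mm wide, 60 mm high. Origin at its underside.
- mug2: Bystander: a second, larger clay mug standing on the table, 84 mm wide, 110 mm high. Origin at its underside.
- claybat: Bystander: a plaster slab lying flat, 160 x 160 x 18 mm. Origin at its underside.
Not all that is in view belongs to the job. Leave any green look-alike of the part that bears mug_mid alone.

How it is judged:
By the outcome, as a careful person would: the job done as asked, in the order asked, and still so for the second after the job is handed in, with the robot touching nothing.
It also fails if it takes over 72 s, if anything falls off the work surface, if the arm or the gripper's body presses on something with over 40 N, if the wrist force passes 120 N, or if a joint passes its speed limit or range.

ROBOT

A 6-joint arm with a two-finger parallel gripper is mounted at the origin on the work surface. World frame = base frame: x ahead of the robot, y to its left, z up, the work surface at z = 0. Lengths are in m, angles in degrees, forces in N, time in s.
With the tool pointing down it reaches from about 0.35 to 0.875 m from the base axis. Payload 4.2 kg.
Tool frame: the origin (TCP) lies on the centre line of the jaws, within the pads' length; the fingertips stand 19 mm ahead of it and the grasp point (between the pads) is the TCP; x points along the fingers, y is the direction in which the jaws open and shut, and the axes are right-handed (so a half turn about x gives the same grasp; the last joint's range is limited). The gripper opens to 87 mm and grips with 3 to 60 N. Pads are 19 mm wide; open, the fingers measure 117 mm over their backs; the gripper's body (75 mm by 190 mm) begins 51 mm behind the grasp point.
Start: joints at [-54.912, 22.042, 0.453, 0, -68.411, -14.817], TCP at [0.217, -0.586, 0.242] pointing down, gripper open.
Joint ranges: [-179.83, 179.83], [-69.29, 118.12], [-61.27, 80.66], [-181.25, 117.63], [-171.15, -9.14], [-177.46, 177.46]. Speed limits (degrees/s): [159.86, 159.86, 180, 180, 180, 180].

INTERFACE

Orientations are given as a 3x3 rotation matrix whose columns are the frame's x, y, z axes.
In Python, from station import r, viewer, job, spotter gives the robot as it stands.
- The arm moves only by the tool play_rows, never from a script. Its argument "commands" is a list of rows, each an object of numbers: "fingers": the gripper command: -1 is fully open, 1 is shut, values between are in proportion; "tx", "ty", "tz": the shift along the tool's x, y, z normalised to -1 to 1, where 1 is 750 mm; "ax", "ay", "az": the turn, a rotation vector about the tool's x, y, z normalised to -1 to 1, where 1 is pi rad. In form: [{"fingers": .., "tx": .., "ty": .., "tz": .., "ax": .., "ay": .., "az": ..}, ...]. A call has 1 to 5 rows; each row is the pose to reach, as a shift and turn from the pose commanded when the call began, along the tool's axes at that moment, turning the shorter way round; what a row does not reach only later rows make up. A row lasts 1/12 s, in which the tool goes at most 41.7 mm and 7.16 degrees, less where a joint would pass 70% of its speed; a pose out of reach is approached as far as the arm can. A call with a number of a shift or a turn outside -1 to 1 is refused whole. A call with a gripper value outside its range is refused whole. The fingers move at their own pace and stop on an object; the grip force is fixed at half the most. Time passes only in rows, so rows that repeat a pose let the fingers close. It gives the time, the measured TCP pose, the force and the opening at its end, in the units of the state.
- r.sense(): the state, without advancing time (a new reading comes with each control period).
- viewer.capture(name): name is "scene" or "top" or "wrist"; returns a dict with "image" (480x640x3 uint8, red, green, blue), "fx", "fy", "cx", "cy" (pixels), "R" (3x3) and "t" (3): a world point X has camera coordinates R X + t; the wrist camera has in their place "mount" (4x4, takes a point from camera to tool coordinates, whose origin is the TCP and whose axes are the tool frame's). Camera axes: x right, y down, z forward; pixel columns grow to the right and rows downward; lengths in m; the calibration is good to about 2 mm. The wrist camera is an equidistant fisheye: a pixel r from the principal point sees the ray r / f radians off the axis. A picture is of the moment at which its call begins: read the wrist's pose just before it. There is no depth.
- job.finish_job(): hands the job in, once; it reports no verdict.
Trained networks look in a picture, given as the dict that the camera call returned (one of the last four; its "shot" number tells which), for a name from the list of things; names that differ only in an ending like _2 or _b are one class to them, and where a whole thing is asked for, a point or a joint stands for the part that bears it (a point fixed in the world has none). Each returns a list of dicts, best first, with "score" (0 to 1); they miss things now and then, are a little off and sometimes report something else, mostly with a low value. They report only what shows in the picture. A call takes as long as a camera call. They do not tell look-alikes from the thing itself.
- spotter.find_in(name, picture): "uv" ([column, row] in pixels, amid what is visible of it).
- spotter.silhouettes(name, picture): "region" (480x640 bool, what is visible of it) and "uv" ([column, row] in pixels, amid what is visible of it).
The state is a dict: "time_s": time; "joints": joint angles; "joint_velocities": joint speeds; "effort": joint torques, N m; "tcp_pos": TCP position; "ee_rot": TCP orientation; "wrist_force": force on the tool from outside, world axes, zero at the start; "moment": the same for the moment, N m; "gripper_width": opening from 0.0 (shut) to 1.0 (fully open).
Only numpy, scipy, OpenCV 4.12 (cv2) and the standard library are available. Lean on these libraries where they do the work, as an engineer would, in place of code of your own. Each camera call takes 0.05 s, during which the arm holds its last target. There are 200 camera calls.

## Working session

There is one attempt and no reset: what is moved stays moved. The work goes in short steps, Python scripts to look and compute and a tool call to move; the robot and the scene stay as the last step left them, time stands still between calls to the robot, and variables do not carry over. Pictures are saved under pics/ and viewed, about 8 in all and at most 12, crops included, and the job is handed in when it is done.

Besides the shell and the picture viewer there is one more tool, called after ">>>" as name(argument=value, ...) on one line, values as JSON. play_rows: Moves the arm, as the interface text tells. Its arguments: {"type":"object","properties":{"commands":{"type":"array"}},"required":["commands"]}

```bash
ls; mkdir -p pics; python3 - <<'E'
from station import r, viewer, job, spotter
import cv2,pickle
s=r.sense();print(s)
for n in ["scene","top"]:
    p=viewer.capture(n);cv2.imwrite(f"pics/{n}0.png",p["image"][:,:,::-1]);pickle.dump(p,open(n+"0.pkl","wb"))
    print(n,p["fx"],p["cx"],p["cy"],p["R"],p["t"])
    for k in ["lip","lug","mark","gauge","tray_front","mug_mid","mug2","beaker","brush","bottle","bowl","claybat","booth","sash"]:
        print(k,[(round(d["score"],2),[round(float(x)) for x in d["uv"]]) for d in spotter.find_in(k,p)[:3]])
E
```

```text
pics
{'time_s': 0.0, 'joints': array([-5.49120987e+01,  2.20907718e+01,  3.78835555e-01, -2.97762926e-02,
       -6.84123003e+01, -1.48164988e+01]), 'joint_velocities': array([ 0.11469259,  0.03678452, -0.04625891, -0.09338895,  0.10835115,
        0.16311231]), 'effort': array([-4.22237745e-04, -3.90666676e+01,  1.87402904e+01,  4.21997800e+00,
        1.09535680e-02, -1.87632600e-04]), 'tcp_pos': array([ 0.216361  , -0.58574113,  0.24045098]), 'ee_rot': array([[-8.50980690e-04, -3.46286681e-01,  9.38128355e-01],
       [ 2.05203009e-03,  9.38126115e-01,  3.46287715e-01],
       [-9.99997532e-01,  2.21975177e-03, -8.77365185e-05]]), 'wrist_force': array([0.62792112, 0.56251915, 0.26186104]), 'moment': array([0.01182969, 0.01442741, 0.04945104]), 'gripper_width': 1.000042392803796}
scene 534.1006519115082 322.4034849585614 240.97414748808362 [[ 0.1928121   0.98118177  0.01028724]
 [ 0.88613223 -0.16961215 -0.43127879]
 [-0.42141805  0.09227162 -0.90216006]] [-0.10776136 -0.39894988  1.95414265]
lip [(0.57, [336, 274])]
lug [(0.57, [336, 276])]
mark [(0.56, [336, 276]), (0.5, [421, 23
[... 338 characters left out ...]
)]
sash [(0.6, [337, 274])]
top 468.7794955882814 312.7019654226132 233.806580242866 [[-0.01438712 -0.99964183  0.02256591]
 [-0.99231383  0.01150028 -0.1232112 ]
 [ 0.12290755 -0.02416512 -0.99212387]] [-0.02738754  0.56586111  1.38317211]
lip [(0.91, [295, 187])]
lug [(0.95, [294, 187])]
mark [(0.85, [194, 185]), (0.64, [294, 187])]
gauge [(0.64, [240, 314])]
tray_front [(0.93, [328, 245])]
mug_mid [(0.92, [421, 185]), (0.7, [321, 223]), (0.68, [194, 184])]
mug2 [(0.87, [163, 300])]
beaker [(0.53, [238, 166])]
brush [(0.96, [244, 256])]
bottle [(0.95, [155, 249])]
bowl [(0.63, [456, 246])]
claybat [(0.69, [237, 314])]
booth [(0.72, [305, 178])]
sash [(0.93, [295, 189]), (0.33, [454, 246])]
```

View pics/scene0.png

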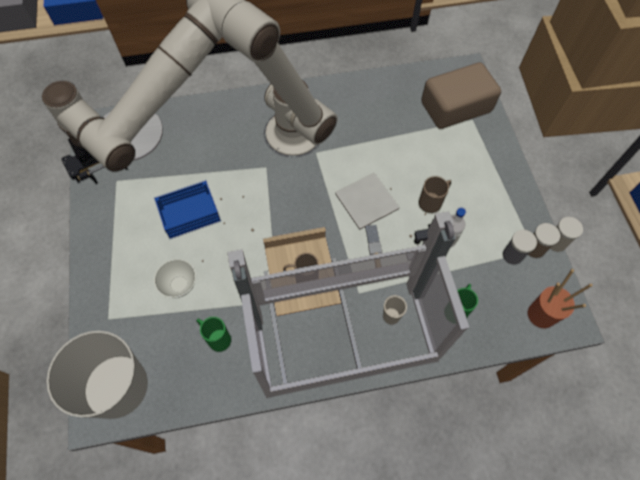

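View pics/top0.png

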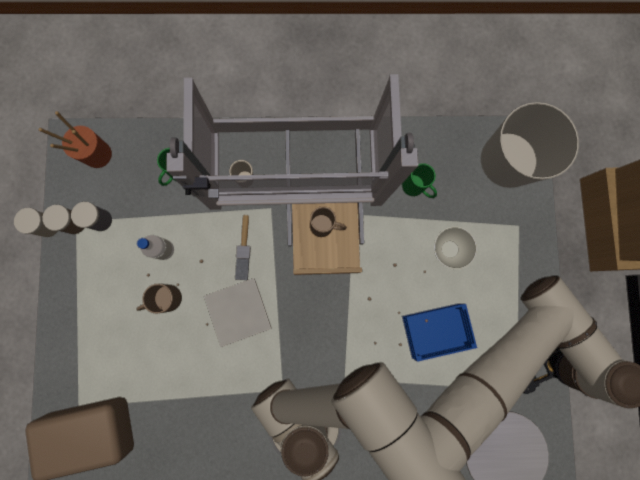

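Sash at about (295,190) in top. Mug candidates: brown mug on the tray (322,222), green look-alikes (168,165) and (421,180), and the larger brown mug2 (160,298). I choose (322,222). Next, a close crop.

```bash
python3 - <<'E'
import cv2
a=cv2.imread("pics/top0.png")[120:290,165:425]
cv2.imwrite("pics/topc.png",cv2.resize(a,None,fx=3,fy=3,interpolation=cv2.INTER_CUBIC))
b=cv2.imread("pics/scene0.png")[190:400,220:480]
cv2.imwrite("pics/scenec.png",cv2.resize(b,None,fx=2.8,fy=2.8,interpolation=cv2.INTER_CUBIC))
E
```

```text
(no output)
```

View pics/topc.png

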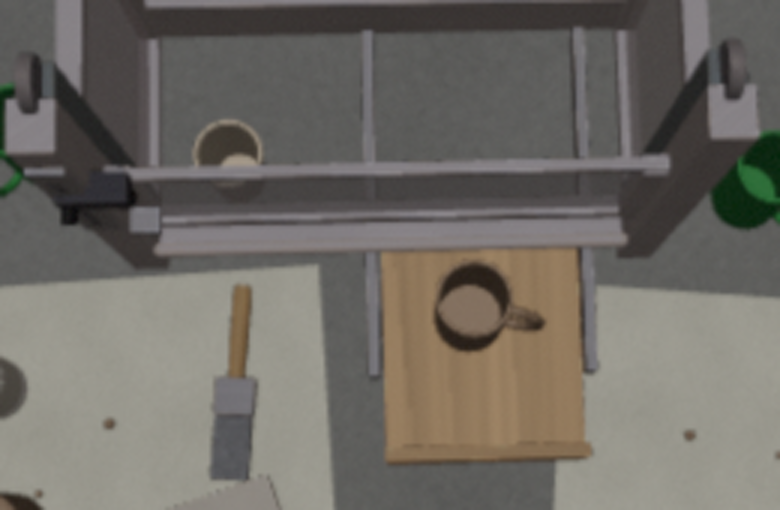

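View pics/scenec.png

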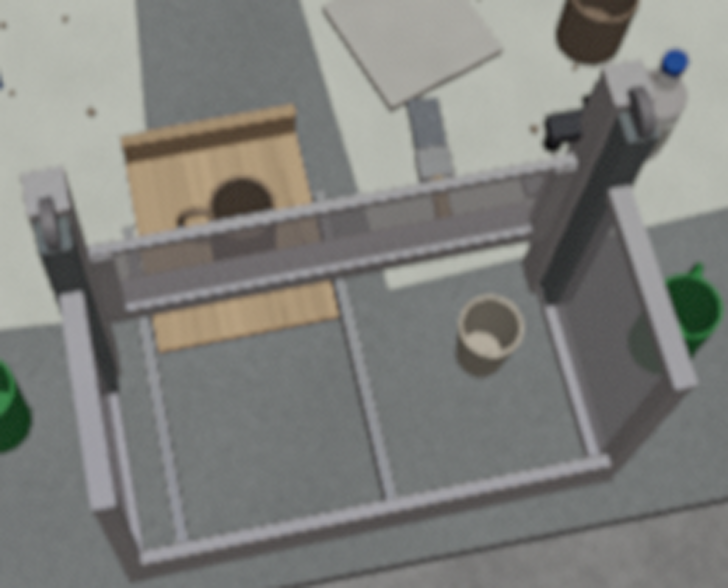

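```bash
cat > h.py <<'E'
import numpy as np,pickle,cv2
def proj(p,X): 
    c=np.asarray(X)@p["R"].T+p["t"]; return np.array([p["fx"]*c[...,0]/c[...,2]+p["cx"],p["fy"]*c[...,1]/c[...,2]+p["cy"]]).T
def ray(p,uv):
    d=np.array([(uv[0]-p["cx"])/p["fx"],(uv[1]-p["cy"])/p["fy"],1.0]);return -p["R"].T@p["t"],p["R"].T@d
def atz(p,uv,z):
    o,d=ray(p,uv);return o+d*(z-o[2])/d[2]
E
python3 - <<'E'
from h import *
from scipy.optimize import least_squares
T=pickle.load(open("top0.pkl","rb"));S=pickle.load(open("scene0.pkl","rb"))
t=lambda u,v:np.array([165+u/3,120+v/3]); s=lambda u,v:np.array([220+u/2.8,190+v/2.8])
for n,uv,z in [("post L",t(8,153),.49),("post Li",t(55,152),.49),("post Ri",t(710,138),.49),("post R",t(758,136),.49),("lipL",t(155,252),.14),("lipR",t(627,240),.14),("boardL",t(388,463),.086),("boardR",t(590,456),.086),("mugrim",t(474,305),.166)]:
    print(n,atz(T,uv,z).round(4))
for n,uv,z in [("boardR",s(122,135),.086),("boardL",s(295,107),.086),("mugrim",s(242,208),.166)]: print("S",n,atz(S,uv,z).round(4))
def res(a):
    x,y,w,h,q,D=a;c,sn=np.cos(w),np.sin(w)
    B=lambda X,Y,Z:np.array([x+c*X-sn*Y,y+sn*X+c*Y,Z])
    L=[(T,t(8,153),B(-D,.27,.49)),(T,t(55,152),B(-D,.23,.49)),(T,t(710,138),B(-D,-.23,.49)),(T,t(758,136),B(-D,-.27,.49)),
     (T,t(155,252),B(-.035,.215,h)),(T,t(627,241),B(-.035,-.215,h)),
     (T,t(388,463),B(-.23+q,.012,.086)),(T,t(590,456),B(-.23+q,-.188,.086)),
     (S,s(122,135),B(-.23+q,-.188,.086)),(S,s(295,107),B(-.23+q,.012,.086)),
     (T,t(474,305),B(-.08,-.088,.166)) ]
    return np.concatenate([(proj(p,X)-uv)*(1 if i<10 else .5) for i,(p,uv,X) in enumerate(L)])
o=least_squares(res,[.6,0,0,.14,.007,.02]);print(o.x,np.degrees(o.x[2]));print(o.fun.reshape(-1,2).round(2))
E
```

```text
post L [0.6435 0.2745 0.49  ]
post Li [0.6439 0.2423 0.49  ]
post Ri [ 0.6501 -0.2121  0.49  ]
post R [ 0.6513 -0.2459  0.49  ]
lipL [0.64   0.2365 0.14  ]
lipR [ 0.647  -0.2074  0.14  ]
boardL [0.4421 0.0212 0.086 ]
boardR [ 0.4461 -0.1737  0.086 ]
mugrim [ 0.5826 -0.0604  0.166 ]
S boardR [ 0.4503 -0.1672  0.086 ]
S boardL [0.4522 0.0296 0.086 ]
S mugrim [ 0.5965 -0.0563  0.166 ]
[0.66848159 0.01573678 0.01084476 0.1851981  0.00758827 0.02110133] 0.6213587344857809
[[-5.36 -0.41]
 [-1.56 -0.45]
 [ 1.12  0.09]
 [ 4.09  0.41]
 [-0.77  0.09]
 [-0.18  0.51]
 [-1.46 -1.34]
 [ 0.33 -0.69]
 [-2.47 -0.22]
 [-1.7  -1.5 ]
 [ 2.28 -1.24]]
```

>>> play_rows(commands=[{"fingers": -1,"tx": 0,"ty": 0.195,"tz": 0.16,"ax": 0,"ay": 0,"az": 0},{"fingers": -1,"tx": 0,"ty": 0.195,"tz": 0.16,"ax": 0,"ay": 0,"az": 0},{"fingers": -1,"tx": 0,"ty": 0.195,"tz": 0.16,"ax": 0,"ay": 0,"az": 0},{"fingers": -1,"tx": 0,"ty": 0.195,"tz": 0.16,"ax": 0,"ay": 0,"az": 0},{"fingers": -1,"tx": 0,"ty": 0.195,"tz": 0.16,"ax": 0,"ay": 0,"az": 0}])

```text
time_s: 1.92
tcp_pos: [0.2786, -0.4043, 0.2417]
ee_rot: [[0.0, -0.348, 0.938], [0.001, 0.938, 0.348], [-1.0, 0.0, 0.001]]
wrist_force: [0.1, 0.1, 0.2]
gripper_width: 1.001
```

>>> play_rows(commands=[{"fingers": -1,"tx": 0,"ty": 0.195,"tz": 0.16,"ax": 0,"ay": 0,"az": 0},{"fingers": -1,"tx": 0,"ty": 0.195,"tz": 0.16,"ax": 0,"ay": 0,"az": 0},{"fingers": -1,"tx": 0,"ty": 0.195,"tz": 0.16,"ax": 0,"ay": 0,"az": 0},{"fingers": -1,"tx": 0,"ty": 0.195,"tz": 0.16,"ax": 0,"ay": 0,"az": 0},{"fingers": -1,"tx": 0,"ty": 0.195,"tz": 0.16,"ax": 0,"ay": 0,"az": 0}])

```text
time_s: 2.33
tcp_pos: [0.3407, -0.226, 0.242]
ee_rot: [[0.002, -0.349, 0.937], [0.0, 0.937, 0.349], [-1.0, -0.0, 0.002]]
wrist_force: [-0.6, -0.5, 0.0]
gripper_width: 0.998
```

>>> play_rows(commands=[{"fingers": 1,"tx": 0,"ty": 0.195,"tz": 0.16,"ax": 0,"ay": 0,"az": 0},{"fingers": 1,"tx": 0,"ty": 0.195,"tz": 0.16,"ax": 0,"ay": 0,"az": 0},{"fingers": 1,"tx": 0,"ty": 0.195,"tz": 0.16,"ax": 0,"ay": 0,"az": 0},{"fingers": 1,"tx": 0,"ty": 0.195,"tz": 0.16,"ax": 0,"ay": 0,"az": 0},{"fingers": 1,"tx": 0,"ty": 0.195,"tz": 0.16,"ax": 0,"ay": 0,"az": 0}])

```text
time_s: 2.75
tcp_pos: [0.4033, -0.0468, 0.2422]
ee_rot: [[0.002, -0.349, 0.937], [0.001, 0.937, 0.349], [-1.0, -0.0, 0.002]]
wrist_force: [0.9, 0.6, -0.3]
gripper_width: 0.706
```

>>> play_rows(commands=[{"fingers": 1,"tx": 0,"ty": 0.195,"tz": 0.16,"ax": 0,"ay": 0,"az": 0},{"fingers": 1,"tx": 0,"ty": 0.195,"tz": 0.16,"ax": 0,"ay": 0,"az": 0},{"fingers": 1,"tx": 0,"ty": 0.195,"tz": 0.16,"ax": 0,"ay": 0,"az": 0},{"fingers": 1,"tx": 0,"ty": 0.195,"tz": 0.16,"ax": 0,"ay": 0,"az": 0},{"fingers": 1,"tx": 0,"ty": 0.195,"tz": 0.16,"ax": 0,"ay": 0,"az": 0}])

```text
time_s: 3.17
tcp_pos: [0.4654, 0.1325, 0.2418]
ee_rot: [[0.002, -0.349, 0.937], [0.001, 0.937, 0.349], [-1.0, 0.0, 0.002]]
wrist_force: [0.6, 0.4, 0.3]
gripper_width: 0.324
```

```bash
cat >> h.py <<'E'
from scipy.spatial.transform import Rotation as Ro
def target(tilt,yaw=0.0155):
    f=np.array([np.cos(yaw),np.sin(yaw),0]);y=np.array([-np.sin(yaw),np.cos(yaw),0]);a=np.radians(tilt)
    x=np.cos(a)*f-np.array([0,0,np.sin(a)]);return np.stack([x,y,np.cross(x,y)],1)
def go(s,P,R):
    A=s["ee_rot"];d=A.T@(np.array(P)-s["tcp_pos"])/.75;w=Ro.from_matrix(A.T@R).as_rotvec()/np.pi
    print("t",d.round(4),"a",w.round(4))
E
python3 - <<'E'
from h import *
from station import r
s=r.sense();print(s["time_s"],s["tcp_pos"],s["joints"].round(1),s["wrist_force"].round(1))
go(s,[.47,.135,.2],target(45))
E
```

```text
3.1667 [0.46541756 0.13252588 0.24180136] [  35.2    8.1  -18.7    0.   -63.  -104.8] [0.6 0.4 0.3]
t [0.0557 0.0009 0.0068] a [ 0.1028 -0.2469 -0.0428]
```

>>> play_rows(commands=[{"fingers": 1,"tx": 0.056,"ty": 0,"tz": 0.007,"ax": 0.1028,"ay": -0.2469,"az": -0.0428},{"fingers": 1,"tx": 0.056,"ty": 0,"tz": 0.007,"ax": 0.1028,"ay": -0.2469,"az": -0.0428},{"fingers": 1,"tx": 0.056,"ty": 0,"tz": 0.007,"ax": 0.1028,"ay": -0.2469,"az": -0.0428},{"fingers": 1,"tx": 0.056,"ty": 0,"tz": 0.007,"ax": 0.1028,"ay": -0.2469,"az": -0.0428},{"fingers": 1,"tx": 0.056,"ty": 0,"tz": 0.007,"ax": 0.1028,"ay": -0.2469,"az": -0.0428}])

```text
time_s: 3.58
tcp_pos: [0.4768, 0.122, 0.2037]
ee_rot: [[0.416, -0.154, 0.896], [0.009, 0.986, 0.166], [-0.909, -0.061, 0.412]]
wrist_force: [1.4, -1.5, 1.4]
gripper_width: 0.017
```

```bash
python3 - <<'E'
from h import *
from station import r
s=r.sense();print(s["time_s"],s["tcp_pos"],s["joints"].round(1),s["wrist_force"].round(1))
go(s,[.47,.135,.2],target(45))
E
```

```text
3.5833 [0.47680977 0.12200977 0.20367983] [  38.3    0.9  -49.    37.1  -24.6 -150.5] [ 1.4 -1.5  1.4]
t [ 0.0008  0.0188 -0.0073] a [ 0.0479 -0.1131 -0.0094]
```

```bash
cat >> h.py <<'E'
def fk(q,p):
    L2,F,T,a1,d1,off=p
    j=np.radians(q);R0=Ro.from_euler('z',j[0]);R3=R0*Ro.from_euler('y',j[1]-j[2])
    R=R3*Ro.from_euler('x',SG[0]*j[3])*Ro.from_euler('y',-j[4])*Ro.from_euler('x',SG[1]*j[5])
    pos=R0.apply([a1+L2*np.sin(j[1]),off,d1+L2*np.cos(j[1])])+R3.apply([F,0,0])+R.apply([T,0,0])
    return pos,R.as_matrix()
SG=[1,1]
E
python3 - <<'E'
from h import *
import h
from station import r
from scipy.optimize import least_squares
s=r.sense()
D=[([-54.912,22.09,.379,-.03,-68.41,-14.82],[.21636,-.58574,.24045]),([35.2,8.1,-18.7,0,-63,-104.8],[.46542,.13253,.2418]),(s["joints"],s["tcp_pos"])]
for a in (1,-1):
  for b in (1,-1):
    h.SG=[a,b]
    o=least_squares(lambda p:np.concatenate([h.fk(q,p)[0]-x for q,x in D]+[1e-3*(p-[.56,.41,.29,0,.16,-.16])]),[.56,.41,.29,0,.16,-.16])
    R=h.fk(s["joints"],o.x)[1]
    print(a,b,o.x.round(4),np.abs(o.fun[:9]).max(),(R.T@s["ee_rot"]).round(2).tolist())
E
```

```text
1 1 [ 0.3678  0.0922 -0.0053  0.3629 -0.0853 -0.1727] 0.04023014686705334 [[0.87, 0.44, -0.21], [0.21, -0.74, -0.64], [-0.44, 0.51, -0.74]]
1 -1 [ 0.3678  0.0922 -0.0053  0.3629 -0.0853 -0.1727] 0.040230147006940664 [[0.87, 0.44, -0.21], [0.48, -0.82, 0.3], [-0.04, -0.37, -0.93]]
-1 1 [ 0.4859  0.2005  0.2278  0.227   0.0831 -0.1541] 0.015503999264121188 [[1.0, 0.0, -0.0], [0.0, -0.86, 0.52], [-0.0, -0.52, -0.86]]
-1 -1 [ 0.4859  0.2005  0.2278  0.227   0.0831 -0.1541] 0.015503999158220927 [[1.0, 0.0, 0.0], [-0.0, 0.0, 1.0], [0.0, -1.0, 0.0]]
```

```bash
python3 - <<'E'
from h import *
from station import r
s=r.sense()
go(s,[.54,.135,.15],target(60))
E
```

```text
t [0.1003 0.0084 0.0489] a [ 0.0485 -0.0299 -0.003 ]
```

>>> play_rows(commands=[{"fingers": 1,"tx": 0.1,"ty": 0.008,"tz": 0.049,"ax": 0.0485,"ay": -0.03,"az": -0.003},{"fingers": 1,"tx": 0.1,"ty": 0.008,"tz": 0.049,"ax": 0.0485,"ay": -0.03,"az": -0.003},{"fingers": 1,"tx": 0.1,"ty": 0.008,"tz": 0.049,"ax": 0.0485,"ay": -0.03,"az": -0.003},{"fingers": 1,"tx": 0.1,"ty": 0.008,"tz": 0.049,"ax": 0.0485,"ay": -0.03,"az": -0.003}])

```text
time_s: 3.92
tcp_pos: [0.5511, 0.1184, 0.1692]
ee_rot: [[0.46, -0.035, 0.887], [0.028, 0.999, 0.025], [-0.887, 0.013, 0.461]]
wrist_force: [1.0, -0.5, 0.2]
gripper_width: 0.005
```

```bash
python3 - <<'E'
from h import *
import h
from station import r
from scipy.optimize import least_squares
s=r.sense();print(s["joints"].tolist(),s["tcp_pos"].tolist(),s["ee_rot"].round(3).tolist())
D=[([-54.912,22.09,.379,-.03,-68.41,-14.82],[.21636,-.58574,.24045]),([35.2,8.1,-18.7,0,-63,-104.8],[.46542,.13253,.2418]),([  38.3   , 0.9 , -49.  ,  37.1 , -24.6 ,-150.5],[0.47680977, 0.12200977, 0.20367983]),(s["joints"],s["tcp_pos"])]
pickle.dump(D,open("D.pkl","wb"))
SG=[-1,-1]
K=np.array([[1,0,0],[0,0,1],[0,-1,0.]])
def fk(q,p):
    L2,F,T,a1,d1,off,e,w,wz=p
    j=np.radians(q);R0=Ro.from_euler('z',j[0]);R3=R0*Ro.from_euler('y',j[1]-j[2])
    R4=R3*Ro.from_euler('x',-j[3]);R5=R4*Ro.from_euler('y',-j[4]);R=R5*Ro.from_euler('x',-j[5])
    return R0.apply([a1+L2*np.sin(j[1]),off,d1+L2*np.cos(j[1])])+R3.apply([F,0,e])+R4.apply([0,w,0])+R5.apply([T,0,wz]),R.as_matrix()@K
p0=np.array([.56,.41,.29,0,.16,0,0,-.16,0])
o=least_squares(lambda p:np.concatenate([fk(q,p)[0]-x for q,x in D]+[1e-3*(p-p0)]),p0)
print(o.x.round(4),np.abs(o.fun[:12]).max(),fk(s["joints"],o.x)[1].round(3).tolist())
E
```

```text
[22.334341831127613, 9.352373111613499, -51.163468768412336, 69.1169936026276, -9.20093296991416, -177.37958984127204] [0.5511182666314521, 0.11840591825779788, 0.16922403456667617] [[0.46, -0.035, 0.887], [0.028, 0.999, 0.025], [-0.887, 0.013, 0.461]]
[ 5.657e-01  4.214e-01  2.894e-01 -8.000e-04  1.613e-01 -5.000e-04
  1.000e-04 -1.594e-01  8.000e-04] 0.00028344094750068494 [[0.46, -0.035, 0.887], [0.028, 0.999, 0.025], [-0.887, 0.013, 0.461]]
```

```bash
cat >> h.py <<'E'
K=np.array([[1,0,0],[0,0,1],[0,-1,0.]])
PP=[.5657,.4214,.2894,-.0008,.1613,-.0005,.0001,-.1594,.0008]
LO=np.array([-179.83,-69.29,-61.27,-181.25,-171.15,-177.46]);HI=np.array([179.83,118.12,80.66,117.63,-9.14,177.46])
def fk(q,p=PP):
    L2,F,T,a1,d1,off,e,w,wz=p
    j=np.radians(q);R0=Ro.from_euler('z',j[0]);R3=R0*Ro.from_euler('y',j[1]-j[2])
    R4=R3*Ro.from_euler('x',-j[3]);R5=R4*Ro.from_euler('y',-j[4]);R=R5*Ro.from_euler('x',-j[5])
    return R0.apply([a1+L2*np.sin(j[1]),off,d1+L2*np.cos(j[1])])+R3.apply([F,0,e])+R4.apply([0,w,0])+R5.apply([T,0,wz]),R.as_matrix()@K
from scipy.optimize import least_squares
def ik(P,R,q0=None,n=40,seed=0):
    rng=np.random.default_rng(seed);S=[]
    f=lambda q:np.concatenate([(fk(q)[0]-P)*5,Ro.from_matrix(R.T@fk(q)[1]).as_rotvec()])
    for q in ([q0] if q0 is not None else LO+(HI-LO)*rng.random((n,6))):
        q=np.clip(q,LO+.1,HI-.1)
        o=least_squares(f,q,bounds=(LO,HI),max_nfev=150)
        if o.cost<1e-8 and not any(np.abs(o.x-t).max()<1 for t in S):S.append(o.x)
    return S
E
python3 - <<'E'
from h import *
fl=np.diag([1,-1,-1.])
for P in ([.62,.135,.12],[.62,.135,.23],[.565,-.075,.055]):
  for tilt in (45,38,52):
    for nm,X in (("",np.eye(3)),("flip",fl)):
      for q in ik(np.array(P),target(tilt)@X):print(P,tilt,nm,q.round(0))
E
```

```text
[0.62, 0.135, 0.12] 38  [  -4.   22.  -41. -171.  -25.   85.]
[0.62, 0.135, 0.12] 38 flip [  -4.   22.  -41. -171.  -25.  -95.]
[0.565, -0.075, 0.055] 45  [ -19.   23.  -28. -106.  -14.   30.]
[0.565, -0.075, 0.055] 45 flip [ -19.   23.  -28. -106.  -14. -150.]
[0.565, -0.075, 0.055] 38  [ -30.   27.  -37. -130.  -32.   64.]
[0.565, -0.075, 0.055] 38 flip [ -30.   27.  -37. -130.  -32. -116.]
```

```bash
cat > scan.py <<'E'
from h import *
for y in (.135,.06):
 for yaw in (-30,-15,0,15,30):
  for tilt in (30,35,40,45,50,55,60):
   row=[]
   for z in (.11,.18,.25):
    S=ik(np.array([.62,y,z]),target(tilt,np.radians(yaw)+.0155),n=14)
    row.append([tuple(int(v) for v in q[:5].round(0)) for q in S if 1][:3])
    # dedupe by j1-5
    row[-1]=list(dict.fromkeys(row[-1]))
   if any(row):print(y,yaw,tilt,row)
E
time timeout 560 python3 scan.py
```

```text
0.135 -30 30 [[], [(24, 22, -51, 117, -51)], [(27, 16, -48, 106, -49)]]
0.135 -30 35 [[], [(24, 20, -50, 112, -45)], [(28, 14, -47, 99, -44)]]
0.135 -30 40 [[], [(25, 19, -48, 105, -40)], [(30, 14, -45, 90, -41)]]
0.135 -30 45 [[(21, 24, -49, 113, -36)], [(26, 18, -47, 96, -36)], [(31, 13, -42, 79, -39)]]
0.135 -30 50 [[(22, 24, -47, 105, -31)], [(28, 18, -44, 85, -33)], [(33, 13, -38, 67, -38)]]
0.135 -30 55 [[(23, 23, -46, 94, -27)], [(30, 18, -41, 71, -32)], [(35, 14, -34, 55, -39)]]
0.135 -30 60 [[(26, 23, -43, 77, -25)], [(32, 18, -36, 55, -32)], [(35, 14, -29, 43, -41)]]
0.135 -15 45 [[], [], [(19, 10, -46, 105, -23)]]
0.135 -15 50 [[], [(14, 15, -47, 115, -20)], [(25, 10, -44, 83, -24)]]
0.135 -15 55 [[], [(20, 15, -46, 93, -19)], [(30, 11, -39, 61, -27)]]
0.135 -15 60 [[(15, 21, -46, 106, -14)], [(27, 16, -41, 65, -21)], [(33, 12, -32, 44, -32)]]
0.135 0 30 [[(-4, 27, -46, -174, -44)], [(-4, 17, -42, -171, -30)], [(-3, 9, -35, -165, -15)]]
0.135 0 35 [[(-4, 25, -44, -173, -33)], [(-4, 16, -38, -169, -19)], []]
0.135 0 40 [[(-4, 23, -40, -171, -23)], [], []]
0.135 0 45 [[(-3, 
[... 2109 characters left out ...]
-24, 6, -27)]]
0.06 30 30 [[(-14, 25, -22, -101, -38)], [(-9, 17, -19, -89, -34)], [(-4, 10, -16, -75, -31)]]
0.06 30 35 [[(-9, 23, -20, -91, -32)], [(-3, 16, -18, -77, -28)], [(2, 9, -16, -61, -27)]]
0.06 30 40 [[(-3, 22, -18, -79, -26)], [(3, 15, -17, -62, -24)], [(8, 9, -16, -47, -25)]]
0.06 30 45 [[(3, 21, -18, -64, -21)], [(8, 14, -18, -48, -22)], [(11, 9, -17, -34, -25)]]
0.06 30 50 [[(9, 21, -19, -48, -19)], [(12, 14, -19, -34, -21)], [(14, 9, -17, -25, -27)]]
0.06 30 55 [[(13, 21, -20, -34, -18)], [(15, 15, -20, -24, -23)], [(16, 10, -17, -17, -30)]]
0.06 30 60 [[(16, 21, -21, -23, -20)], [(16, 15, -19, -16, -27)], [(17, 11, -15, -12, -35)]]
real	5m43.512s
user	5m41.418s
sys	0m0.187s
```

```bash
cat >> h.py <<'E'
def step(q,P,R):
    for _ in range(6):
        p,A=fk(q);e=np.concatenate([P-p,A@Ro.from_matrix(A.T@R).as_rotvec()])
        if np.abs(e).max()<1e-6:break
        J=np.zeros((6,6))
        for i in range(6):
            d=q.copy();d[i]+=.01;p2,A2=fk(d)
            J[:3,i]=(p2-p)/.01;J[3:,i]=A@Ro.from_matrix(A.T@A2).as_rotvec()/.01
        q=q+np.linalg.solve(J,e)
    return q
def path(q,P,R,n=25):
    from scipy.spatial.transform import Slerp
    p0,A0=fk(q);S=Slerp([0,1],Ro.from_matrix([A0,R]));m=0
    for k in range(1,n+1):
        t=k/n;qn=step(q,p0+(np.array(P)-p0)*t,S(t).as_matrix());m=max(m,np.abs(qn-q).max());q=qn
        if np.any(q<LO) or np.any(q>HI):print("  LIMIT",t,q.round(1));break
    print(np.round(P,3),q.round(1),"maxstep",m.round(1));return q
E
python3 - <<'E'
from h import *
from station import r
q0=r.sense()["joints"]
D=np.radians
for name,W in {"A":[((.45,.135,.30),85,0),((.45,.1,.3),70,40),((.45,.1,.3),30,40),((.45,.135,.25),27,5),((.55,.135,.10),27,0),((.62,.135,.10),27,0),((.62,.135,.255),27,0)],
 "B":[((.45,.135,.30),85,20),((.45,.05,.3),60,40),((.45,.05,.3),25,30),((.5,.135,.25),27,0),((.55,.135,.10),30,0),((.62,.135,.10),30,0),((.62,.135,.255),30,0),((.55,.135,.2),30,0),((.42,-.07,.2),30,0),((.42,-.07,.055),30,0),((.57,-.07,.055),30,0)]}.items():
    print(name);q=q0
    for P,t,y in W:q=path(q,P,target(t,D(y)+.0155))
E
```

```text
A
[0.45  0.135 0.3  ] [  38.6    1.8  -18.6    3.4  -65.6 -129. ] maxstep 15.6
[0.45 0.1  0.3 ] [ 30.4  -5.2 -24.8  -4.6 -50.9 -77.2] maxstep 2.6
[0.45 0.1  0.3 ] [  0.7  -9.2 -28.4 -65.4 -37.9  -7.2] maxstep 5.2
  LIMIT 0.4 [ 277.4  111.  -223.2 -216.4 -316.5 -228.4]
[0.45  0.135 0.25 ] [ 277.4  111.  -223.2 -216.4 -316.5 -228.4] maxstep 298.9
  LIMIT 0.04 [ 277.5  114.4 -213.7 -215.  -309.8 -231.5]
[0.55  0.135 0.1  ] [ 277.5  114.4 -213.7 -215.  -309.8 -231.5] maxstep 9.5
  LIMIT 0.04 [ 277.8  117.1 -205.8 -214.3 -304.1 -233.9]
[0.62  0.135 0.1  ] [ 277.8  117.1 -205.8 -214.3 -304.1 -233.9] maxstep 7.8
  LIMIT 0.04 [ 278.2  118.9 -199.1 -213.9 -298.7 -236.1]
[0.62  0.135 0.255] [ 278.2  118.9 -199.1 -213.9 -298.7 -236.1] maxstep 6.7
B
[0.45  0.135 0.3  ] [  37.5    1.7  -18.1    1.6  -65.4 -107.2] maxstep 16.0
[0.45 0.05 0.3 ] [ 19.2  -8.2 -26.3 -15.2 -44.6 -60.1] maxstep 3.1
[0.45 0.05 0.3 ] [-11.1 -10.2 -31.3 -75.9 -38.7   3. ] maxstep 4.2
  LIMIT 0.4 [ 11.2 -10.4 -34.5 -74.4  -7.2 -12.5]
[0.5   0.135 0.25 ] [ 11.2 -10.4 -34.5 -74.4  -7.2 -12.5] maxstep 4.3
[0.55  0.135 0.1  ] [  -5.2   26.9  -56.3 -173.4  -53.2   89.1] maxstep 8.3
[0.62  0.135 0.1  ] [  -4.2   28.7  -46.9 -173.8  -45.6   88.2] maxstep 0.4
[0.62  0.135 0.255] [  -3.4    8.6  -34.6 -164.2  -13.7   76.7] maxstep 1.5
[0.55  0.135 0.2  ] [  -4.9    9.4  -49.  -169.5  -28.7   83.7] maxstep 0.7
[ 0.42 -0.07  0.2 ] [-28.9  -5.9 -42.7 -96.6 -25.6  23.2] maxstep 3.6
  LIMIT 0.96 [ -55.5   40.   -61.4 -128.2  -66.7  100.3]
[ 0.42  -0.07   0.055] [ -55.5   40.   -61.4 -128.2  -66.7  100.3] maxstep 3.5
[ 0.57  -0.07   0.055] [ -34.3   33.2  -43.3 -138.8  -49.3   79.8] maxstep 1.7
```

```bash
python3 - <<'E'
from h import *
from station import r
q0=r.sense()["joints"]
D=np.radians
for name,W in {"A":[((.45,.135,.30),85,20),((.45,.05,.3),60,40),((.45,.05,.28),25,35),((.52,.08,.15),25,30),((.55,.135,.10),30,0),((.62,.135,.10),30,0),((.62,.135,.255),30,0),((.62,.135,.22),30,0),((.55,.135,.15),30,0),((.42,-.03,.15),38,0),((.40,-.07,.06),40,0),((.57,-.07,.055),40,0)]}.items():
    print(name);q=q0
    for P,t,y in W:q=path(q,P,target(t,D(y)+.0155))
p,A=fk(r.sense()["joints"])
go(dict(ee_rot=A,tcp_pos=p),(.45,.135,.30),target(85,D(20)+.0155))
E
```

```text
A
[0.45  0.135 0.3  ] [  37.5    1.7  -18.1    1.6  -65.4 -107.2] maxstep 16.0
[0.45 0.05 0.3 ] [ 19.2  -8.2 -26.3 -15.2 -44.6 -60.1] maxstep 3.1
[0.45 0.05 0.28] [-16.4  -5.7 -31.1 -78.6 -47.   12.2] maxstep 3.9
[0.52 0.08 0.15] [ -19.3   17.2  -36.1 -107.   -46.7   50.9] maxstep 1.6
[0.55  0.135 0.1  ] [  -5.2   26.9  -56.3 -173.4  -53.2   89.1] maxstep 2.9
[0.62  0.135 0.1  ] [  -4.2   28.7  -46.9 -173.8  -45.6   88.2] maxstep 0.4
[0.62  0.135 0.255] [  -3.4    8.6  -34.6 -164.2  -13.7   76.7] maxstep 1.5
[0.62  0.135 0.22 ] [  -3.9   12.4  -38.9 -168.8  -21.6   81.9] maxstep 0.3
[0.55  0.135 0.15 ] [  -5.1   17.5  -53.4 -172.1  -41.    87. ] maxstep 0.9
[ 0.42 -0.03  0.15] [-17.4  -1.5 -43.4 -99.6 -14.5  21.4] maxstep 4.0
[ 0.4  -0.07  0.06] [ -47.    21.2  -54.5 -120.7  -41.4   73.8] maxstep 3.0
[ 0.57  -0.07   0.055] [ -27.2   25.8  -34.4 -126.5  -26.6   58.5] maxstep 1.1
t [-0.2162  0.0289 -0.0387] a [-0.1025  0.1243  0.0256]
```

>>> play_rows(commands=[{"fingers": 1,"tx": -0.216,"ty": 0.029,"tz": -0.039,"ax": -0.1025,"ay": 0.1243,"az": 0.0256},{"fingers": 1,"tx": -0.216,"ty": 0.029,"tz": -0.039,"ax": -0.1025,"ay": 0.1243,"az": 0.0256},{"fingers": 1,"tx": -0.216,"ty": 0.029,"tz": -0.039,"ax": -0.1025,"ay": 0.1243,"az": 0.0256},{"fingers": 1,"tx": -0.216,"ty": 0.029,"tz": -0.039,"ax": -0.1025,"ay": 0.1243,"az": 0.0256},{"fingers": 1,"tx": -0.216,"ty": 0.029,"tz": -0.039,"ax": -0.1025,"ay": 0.1243,"az": 0.0256}])

```text
time_s: 4.33
tcp_pos: [0.5134, 0.1119, 0.2541]
ee_rot: [[0.328, -0.162, 0.931], [0.001, 0.985, 0.172], [-0.945, -0.055, 0.323]]
wrist_force: [1.7, -1.5, 0.7]
gripper_width: 0.003
```

```bash
cat > g.py <<'E'
# usage: g.py x y z tilt yaw
import sys
from h import *
from station import r
a=list(map(float,sys.argv[1:]));s=r.sense()
print(s["time_s"].__round__(2),s["tcp_pos"].round(4),s["joints"].round(1),s["wrist_force"].round(1))
go(s,a[:3],target(a[3],np.radians(a[4])+.0155))
E
python3 g.py .45 .05 .3 60 40
```

```text
4.33 [0.5134 0.1119 0.2541] [  35.6    3.2  -31.    16.7  -41.2 -126.9] [ 1.7 -1.5  0.7]
t [-0.0856 -0.071  -0.0731] a [-0.1526 -0.065   0.0882]
```

>>> play_rows(commands=[{"fingers": 1,"tx": -0.086,"ty": -0.071,"tz": -0.073,"ax": -0.1526,"ay": -0.065,"az": 0.0882},{"fingers": 1,"tx": -0.086,"ty": -0.071,"tz": -0.073,"ax": -0.1526,"ay": -0.065,"az": 0.0882},{"fingers": 1,"tx": -0.086,"ty": -0.071,"tz": -0.073,"ax": -0.1526,"ay": -0.065,"az": 0.0882},{"fingers": 1,"tx": -0.086,"ty": -0.071,"tz": -0.073,"ax": -0.1526,"ay": -0.065,"az": 0.0882},{"fingers": 1,"tx": -0.086,"ty": -0.071,"tz": -0.073,"ax": -0.1526,"ay": -0.065,"az": 0.0882}])

```text
time_s: 4.75
tcp_pos: [0.4504, 0.0494, 0.3022]
ee_rot: [[0.39, -0.568, 0.725], [0.265, 0.823, 0.503], [-0.882, -0.004, 0.471]]
wrist_force: [-0.9, -0.8, 0.7]
gripper_width: 0.006
```

```bash
python3 g.py .45 .05 .28 25 35
```

```text
4.75 [0.4504 0.0494 0.3022] [ 23.3  -9.1 -28.9  -7.5 -42.8 -74.4] [-0.9 -0.8  0.7]
t [ 0.0261  0.0012 -0.014 ] a [-0.0039 -0.205   0.0062]
```

>>> play_rows(commands=[{"fingers": 1,"tx": 0.026,"ty": 0.001,"tz": -0.014,"ax": -0.004,"ay": -0.205,"az": 0.006},{"fingers": 1,"tx": 0.026,"ty": 0.001,"tz": -0.014,"ax": -0.004,"ay": -0.205,"az": 0.006},{"fingers": 1,"tx": 0.026,"ty": 0.001,"tz": -0.014,"ax": -0.004,"ay": -0.205,"az": 0.006},{"fingers": 1,"tx": 0.026,"ty": 0.001,"tz": -0.014,"ax": -0.004,"ay": -0.205,"az": 0.006},{"fingers": 1,"tx": 0.026,"ty": 0.001,"tz": -0.014,"ax": -0.004,"ay": -0.205,"az": 0.006}])

```text
time_s: 5.17
tcp_pos: [0.4462, 0.049, 0.2733]
ee_rot: [[0.627, -0.582, 0.517], [0.461, 0.813, 0.356], [-0.627, 0.016, 0.779]]
wrist_force: [-0.4, -0.2, -0.7]
gripper_width: 0.005
```

```bash
python3 g.py .50 .08 .15 25 30
```

```text
5.17 [0.4462 0.049  0.2733] [  4.3  -9.3 -30.2 -49.7 -32.8 -25. ] [-0.4 -0.2 -0.7]
t [ 0.1672 -0.0107 -0.0763] a [ 0.0097 -0.0771 -0.025 ]
```

>>> play_rows(commands=[{"fingers": 1,"tx": 0.167,"ty": -0.011,"tz": -0.076,"ax": 0.0097,"ay": -0.0771,"az": -0.025},{"fingers": 1,"tx": 0.167,"ty": -0.011,"tz": -0.076,"ax": 0.0097,"ay": -0.0771,"az": -0.025},{"fingers": 1,"tx": 0.167,"ty": -0.011,"tz": -0.076,"ax": 0.0097,"ay": -0.0771,"az": -0.025},{"fingers": 1,"tx": 0.167,"ty": -0.011,"tz": -0.076,"ax": 0.0097,"ay": -0.0771,"az": -0.025},{"fingers": 1,"tx": 0.167,"ty": -0.011,"tz": -0.076,"ax": 0.0097,"ay": -0.0771,"az": -0.025}])

```text
time_s: 5.58
tcp_pos: [0.4624, 0.0768, 0.1872]
ee_rot: [[0.715, -0.559, 0.419], [0.499, 0.828, 0.254], [-0.489, 0.028, 0.872]]
wrist_force: [-0.7, 0.1, -0.1]
gripper_width: 0.008
```

```bash
python3 g.py .52 .125 .12 30 0
```

```text
5.58 [0.4624 0.0768 0.1872] [-14.4   4.9 -35.6 -89.8 -41.4  27.5] [-0.7  0.1 -0.1]
t [ 0.1308  0.0078 -0.0296] a [ 0.0836  0.0012 -0.1642]
```

>>> play_rows(commands=[{"fingers": 1,"tx": 0.131,"ty": 0.008,"tz": -0.03,"ax": 0.0836,"ay": 0.0012,"az": -0.1642},{"fingers": 1,"tx": 0.131,"ty": 0.008,"tz": -0.03,"ax": 0.0836,"ay": 0.0012,"az": -0.1642},{"fingers": 1,"tx": 0.131,"ty": 0.008,"tz": -0.03,"ax": 0.0836,"ay": 0.0012,"az": -0.1642},{"fingers": 1,"tx": 0.131,"ty": 0.008,"tz": -0.03,"ax": 0.0836,"ay": 0.0012,"az": -0.1642},{"fingers": 1,"tx": 0.131,"ty": 0.008,"tz": -0.03,"ax": 0.0836,"ay": 0.0012,"az": -0.1642}])

```text
time_s: 6.0
tcp_pos: [0.5176, 0.1279, 0.1217]
ee_rot: [[0.845, -0.243, 0.477], [0.227, 0.97, 0.091], [-0.485, 0.031, 0.874]]
wrist_force: [-1.1, 2.1, 0.1]
gripper_width: 0.002
```

```bash
python3 g.py .52 .13 .11 30 0
```

```text
6.0 [0.5176 0.1279 0.1217] [ -13.9   20.3  -49.3 -142.4  -43.9   73.9] [-1.1  2.1  0.1]
t [ 0.011   0.0015 -0.0119] a [ 0.0274  0.0044 -0.0685]
```

>>> play_rows(commands=[{"fingers": 1,"tx": 0.011,"ty": 0.0015,"tz": -0.012,"ax": 0.0274,"ay": 0.0044,"az": -0.0685},{"fingers": 1,"tx": 0.011,"ty": 0.0015,"tz": -0.012,"ax": 0.0274,"ay": 0.0044,"az": -0.0685},{"fingers": 1,"tx": 0.011,"ty": 0.0015,"tz": -0.012,"ax": 0.0274,"ay": 0.0044,"az": -0.0685},{"fingers": 1,"tx": 0.011,"ty": 0.0015,"tz": -0.012,"ax": 0.0274,"ay": 0.0044,"az": -0.0685}])

```text
time_s: 6.33
tcp_pos: [0.5165, 0.1319, 0.1093]
ee_rot: [[0.864, -0.019, 0.504], [0.018, 1.0, 0.008], [-0.504, 0.002, 0.864]]
wrist_force: [-0.2, 0.9, -1.2]
gripper_width: -0.0
```

```bash
python3 g.py .52 .13 .11 30 0; python3 - <<'E'
from station import r,viewer,spotter
import cv2,pickle
s=r.sense();p=viewer.capture("wrist");pickle.dump((s,p),open("w1.pkl","wb"))
cv2.imwrite("pics/w1.png",p["image"][:,:,::-1]);print(p["fx"],p["cx"],p["cy"],p["mount"])
for k in ["lip","lug","gauge","sash","brush"]: print(k,[(round(d["score"],2),[round(float(x)) for x in d["uv"]]) for d in spotter.find_in(k,p)[:3]])
E
```

```text
6.33 [0.5165 0.1319 0.1093] [  -6.9   24.1  -59.9 -171.4  -53.9   88.8] [-0.2  0.9 -1.2]
t [ 0.0035 -0.0026  0.0031] a [-0.     -0.0014 -0.0013]
371.64829954431775 325.32166107332944 248.19463557485497 [[ 2.61742903e-04 -2.39356302e-01  9.70931765e-01 -1.43321858e-01]
 [ 9.99999927e-01  3.34253086e-04 -1.87178242e-04 -5.95892983e-04]
 [-2.79734647e-04  9.70931743e-01  2.39356372e-01 -6.41888564e-02]
 [ 0.00000000e+00  0.00000000e+00  0.00000000e+00  1.00000000e+00]]
lip [(0.85, [453, 452]), (0.63, [124, 198])]
lug [(0.68, [452, 448]), (0.21, [360, 250])]
gauge [(0.28, [363, 250])]
sash [(0.63, [456, 451])]
brush [(0.56, [438, 76])]
```

View pics/w1.png

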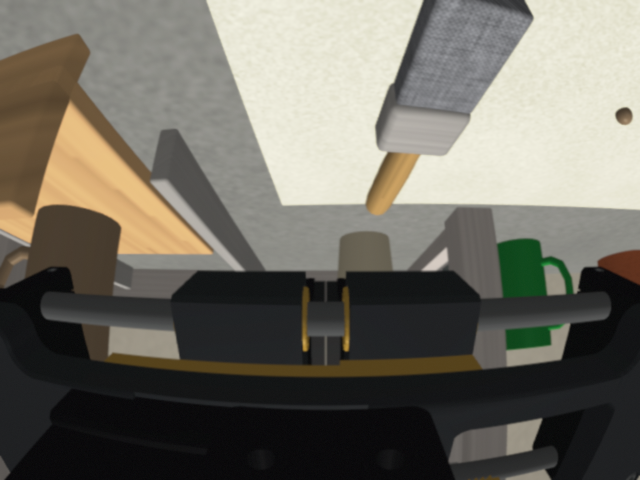

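```bash
cat >> h.py <<'E'
def wray(s,p,uv):
    d=np.array([uv[0]-p["cx"],uv[1]-p["cy"]]);rr=np.hypot(*d);th=rr/p["fx"]
    v=np.array([*(d/rr*np.sin(th)),np.cos(th)]);M=p["mount"];A=s["ee_rot"]
    return s["tcp_pos"]+A@M[:3,3],A@M[:3,:3]@v
E
python3 - <<'E'
from h import *
s,p=pickle.load(open("w1.pkl","rb"))
for uv in [(555,447),(556,458),(555,470),(453,465),(453,475)]:
    o,d=wray(s,p,uv);print(uv,o.round(3),[(o+d*(x-o[0])/d[0]).round(4).tolist() for x in (.64,.65)])
a=p["image"][400:480,420:600][:,:,::-1];cv2.imwrite("pics/w1c.png",cv2.resize(a,None,fx=4,fy=4,interpolation=cv2.INTER_CUBIC))
E
```

```text
(555, 447) [0.36  0.128 0.126] [[0.64, 0.331, 0.2212], [0.65, 0.3382, 0.2246]]
(556, 458) [0.36  0.128 0.126] [[0.64, 0.3328, 0.232], [0.65, 0.3401, 0.2358]]
(555, 470) [0.36  0.128 0.126] [[0.64, 0.3326, 0.2435], [0.65, 0.3399, 0.2477]]
(453, 465) [0.36  0.128 0.126] [[0.64, 0.2329, 0.2193], [0.65, 0.2366, 0.2227]]
(453, 475) [0.36  0.128 0.126] [[0.64, 0.2332, 0.2281], [0.65, 0.2369, 0.2317]]
```

View pics/w1c.png

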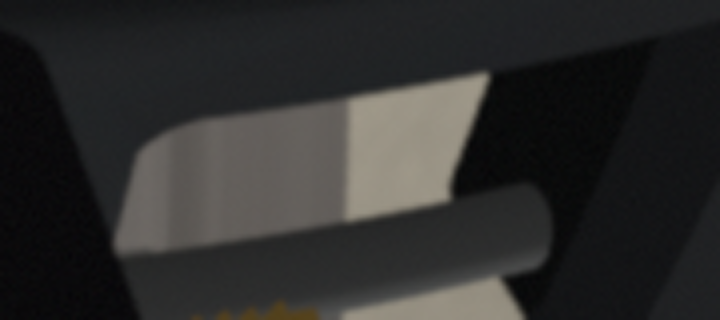

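```bash
python3 g.py .636 .13 .1 30 0; python3 - <<'E'
from h import *
from station import r
q=r.sense()["joints"]
for z in (.1,.25): q=path(q,(.636,.13,z),target(30,.0155))
E
```

```text
6.63 [0.5195 0.1305 0.1122] [  -7.1   24.   -59.5 -171.   -53.8   88.7] [ 1.  -1.   0.4]
t [ 0.1428 -0.0039  0.063 ] a [ 0.0004  0.0013 -0.0016]
[0.636 0.13  0.1  ] [  -4.8   29.1  -44.6 -172.9  -43.8   87.7] maxstep 0.6
[0.636 0.13  0.25 ] [  -3.8   10.4  -32.6 -162.4  -13.5   75.2] maxstep 1.5
```

>>> play_rows(commands=[{"fingers": 1,"tx": 0.03,"ty": -0.002,"tz": 0.0,"ax": 0,"ay": 0,"az": 0},{"fingers": 1,"tx": 0.07,"ty": -0.004,"tz": 0.02,"ax": 0,"ay": 0,"az": 0},{"fingers": 1,"tx": 0.105,"ty": -0.004,"tz": 0.04,"ax": 0,"ay": 0,"az": 0},{"fingers": 1,"tx": 0.13,"ty": -0.004,"tz": 0.055,"ax": 0,"ay": 0,"az": 0},{"fingers": 1,"tx": 0.143,"ty": -0.004,"tz": 0.063,"ax": 0,"ay": 0,"az": 0}])

```text
time_s: 7.05
tcp_pos: [0.6391, 0.1292, 0.1005]
ee_rot: [[0.869, -0.019, 0.494], [0.017, 1.0, 0.008], [-0.494, 0.001, 0.869]]
wrist_force: [-0.2, 0.1, -1.3]
gripper_width: 0.0
```

```bash
python3 g.py .636 .13 .1 30 0;  python3 - <<'E'
from station import r,viewer,spotter
import cv2,pickle
import numpy as np
o=[]
for n,(a,b,c,d) in {"top":(150,260,210,380),"scene":(200,310,280,450)}.items():
    p=viewer.capture(n);pickle.dump(p,open(n+"1.pkl","wb"));o.append(cv2.resize(p["image"][a:b,c:d,::-1],(680,int((b-a)*680/(d-c)))[:2])[:290])
cv2.imwrite("pics/c2.png",np.vstack(o))
E
```

```text
7.05 [0.6391 0.1292 0.1005] [  -5.1   29.4  -44.1 -172.2  -43.9   87.4] [-0.2  0.1 -1.3]
t [-0.0032  0.0011 -0.0026] a [ 0.0002  0.0021 -0.0011]
```

View pics/c2.png

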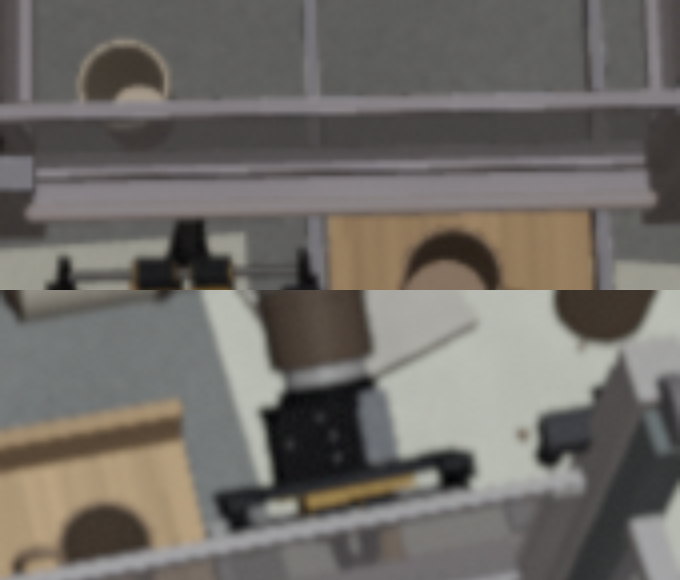

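Picture c2: fingertips (col 190, row 225) end under the lip bar's front edge (row 213), clear of the panel. Raising now.

>>> play_rows(commands=[{"fingers": 1,"tx": -0.0033,"ty": 0,"tz": 0.0058,"ax": 0,"ay": 0,"az": 0},{"fingers": 1,"tx": -0.0066,"ty": 0,"tz": 0.0116,"ax": 0,"ay": 0,"az": 0},{"fingers": 1,"tx": -0.0099,"ty": 0,"tz": 0.0174,"ax": 0,"ay": 0,"az": 0},{"fingers": 1,"tx": -0.0132,"ty": 0,"tz": 0.0232,"ax": 0,"ay": 0,"az": 0},{"fingers": 1,"tx": -0.0165,"ty": 0,"tz": 0.029,"ax": 0,"ay": 0,"az": 0}])

```text
time_s: 7.57
tcp_pos: [0.6346, 0.1302, 0.1244]
ee_rot: [[0.866, -0.02, 0.499], [0.018, 1.0, 0.009], [-0.499, 0.001, 0.867]]
wrist_force: [0.1, 0.1, 0.3]
gripper_width: 0.006
```

>>> play_rows(commands=[{"fingers": 1,"tx": -0.0033,"ty": 0,"tz": 0.0058,"ax": 0,"ay": 0,"az": 0},{"fingers": 1,"tx": -0.0066,"ty": 0,"tz": 0.0116,"ax": 0,"ay": 0,"az": 0},{"fingers": 1,"tx": -0.0099,"ty": 0,"tz": 0.0174,"ax": 0,"ay": 0,"az": 0},{"fingers": 1,"tx": -0.0132,"ty": 0,"tz": 0.0232,"ax": 0,"ay": 0,"az": 0},{"fingers": 1,"tx": -0.0165,"ty": 0,"tz": 0.029,"ax": 0,"ay": 0,"az": 0}])

```text
time_s: 7.98
tcp_pos: [0.6326, 0.1304, 0.1458]
ee_rot: [[0.862, -0.02, 0.506], [0.018, 1.0, 0.009], [-0.506, 0.001, 0.862]]
wrist_force: [-2.9, -1.1, -7.1]
gripper_width: 0.002
```

>>> play_rows(commands=[{"fingers": 1,"tx": -0.0033,"ty": 0,"tz": 0.0058,"ax": 0,"ay": 0,"az": 0},{"fingers": 1,"tx": -0.0066,"ty": 0,"tz": 0.0116,"ax": 0,"ay": 0,"az": 0},{"fingers": 1,"tx": -0.0099,"ty": 0,"tz": 0.0174,"ax": 0,"ay": 0,"az": 0},{"fingers": 1,"tx": -0.0132,"ty": 0,"tz": 0.0232,"ax": 0,"ay": 0,"az": 0},{"fingers": 1,"tx": -0.0165,"ty": 0,"tz": 0.029,"ax": 0,"ay": 0,"az": 0}])

```text
time_s: 8.4
tcp_pos: [0.6327, 0.1304, 0.1714]
ee_rot: [[0.863, -0.021, 0.505], [0.018, 1.0, 0.01], [-0.505, 0.001, 0.863]]
wrist_force: [-5.2, -2.2, -8.6]
gripper_width: 0.005
```

>>> play_rows(commands=[{"fingers": 1,"tx": -0.0033,"ty": 0,"tz": 0.0058,"ax": 0,"ay": 0,"az": 0},{"fingers": 1,"tx": -0.0066,"ty": 0,"tz": 0.0116,"ax": 0,"ay": 0,"az": 0},{"fingers": 1,"tx": -0.0099,"ty": 0,"tz": 0.0174,"ax": 0,"ay": 0,"az": 0},{"fingers": 1,"tx": -0.0132,"ty": 0,"tz": 0.0232,"ax": 0,"ay": 0,"az": 0},{"fingers": 1,"tx": -0.0165,"ty": 0,"tz": 0.029,"ax": 0,"ay": 0,"az": 0}])

```text
time_s: 8.82
tcp_pos: [0.6327, 0.1304, 0.1962]
ee_rot: [[0.863, -0.021, 0.505], [0.018, 1.0, 0.01], [-0.505, 0.001, 0.863]]
wrist_force: [-4.9, -0.9, -8.0]
gripper_width: 0.006
```

>>> play_rows(commands=[{"fingers": 1,"tx": -0.002,"ty": 0,"tz": 0.0035,"ax": 0,"ay": 0,"az": 0},{"fingers": 1,"tx": -0.004,"ty": 0,"tz": 0.007,"ax": 0,"ay": 0,"az": 0},{"fingers": 1,"tx": -0.006,"ty": 0,"tz": 0.0105,"ax": 0,"ay": 0,"az": 0},{"fingers": 1,"tx": -0.007,"ty": 0,"tz": 0.012,"ax": 0,"ay": 0,"az": 0},{"fingers": 1,"tx": -0.007,"ty": 0,"tz": 0.012,"ax": 0,"ay": 0,"az": 0}])

```text
time_s: 9.23
tcp_pos: [0.6328, 0.1304, 0.2072]
ee_rot: [[0.864, -0.021, 0.504], [0.018, 1.0, 0.01], [-0.504, 0.0, 0.864]]
wrist_force: [-7.7, -1.5, -6.2]
gripper_width: 0.005
```

```bash
python3 g.py .636 .13 .25 30 0;  python3 - <<'E'
from station import r,viewer,spotter
import cv2,pickle
from h import *
o=[]
for n,(a,b,c,d) in {"top":(150,240,170,380),"scene":(180,290,310,470)}.items():
    p=viewer.capture(n);pickle.dump(p,open(n+"2.pkl","wb"));o.append(cv2.resize(p["image"][a:b,c:d,::-1],None,fx=700/(d-c),fy=700/(d-c),interpolation=cv2.INTER_CUBIC)[:460])
    print(n,[(k,round(x["score"],2),x["uv"]) for k in ("lip","lug","gauge","sash") for x in spotter.find_in(k,p)[:2]])
o=np.vstack(o);print(o.shape);cv2.imwrite("pics/c3.png",o[:600])
p,R=fk(r.sense()["joints"]);print(p)
E
```

```text
9.23 [0.6328 0.1304 0.2072] [  -4.6   14.6  -37.3 -166.6  -22.2   80.5] [-7.7 -1.5 -6.2]
t [-0.0251 -0.0006  0.0515] a [ 0.0008 -0.0014 -0.0016]
top [('lip', 0.75, [296.6, 177.6]), ('lug', 0.94, [294.3, 179.8]), ('lug', 0.45, [452.5, 245.4]), ('gauge', 0.56, [191.6, 182.1]), ('sash', 0.98, [294.3, 182.3]), ('sash', 0.57, [452.7, 245.8])]
scene [('lip', 0.86, [336.7, 264.5]), ('lug', 0.91, [340.0, 262.4]), ('lug', 0.44, [296.1, 254.8]), ('gauge', 0.38, [416.8, 233.1]), ('sash', 0.81, [337.7, 262.2])]
(760, 700, 3)
[0.63336462 0.12946712 0.20738066]
```

>>> play_rows(commands=[{"fingers": 1,"tx": -0.0009,"ty": 0,"tz": 0.0015,"ax": 0,"ay": 0,"az": 0},{"fingers": 1,"tx": -0.0018,"ty": 0,"tz": 0.003,"ax": 0,"ay": 0,"az": 0},{"fingers": 1,"tx": -0.0027,"ty": 0,"tz": 0.0046,"ax": 0,"ay": 0,"az": 0}])

```text
time_s: 9.98
tcp_pos: [0.6327, 0.1303, 0.2105]
ee_rot: [[0.863, -0.021, 0.505], [0.018, 1.0, 0.01], [-0.505, 0.001, 0.863]]
wrist_force: [-5.4, -1.1, -7.7]
gripper_width: 0.007
```

>>> play_rows(commands=[{"fingers": 1,"tx": -0.0009,"ty": 0,"tz": 0.0015,"ax": 0,"ay": 0,"az": 0},{"fingers": 1,"tx": -0.0018,"ty": 0,"tz": 0.003,"ax": 0,"ay": 0,"az": 0},{"fingers": 1,"tx": -0.0027,"ty": 0,"tz": 0.0046,"ax": 0,"ay": 0,"az": 0}])

```text
time_s: 10.23
tcp_pos: [0.6327, 0.1304, 0.2145]
ee_rot: [[0.863, -0.021, 0.505], [0.018, 1.0, 0.01], [-0.505, 0.001, 0.863]]
wrist_force: [-5.5, -1.7, -7.6]
gripper_width: 0.005
```

View pics/c3.png

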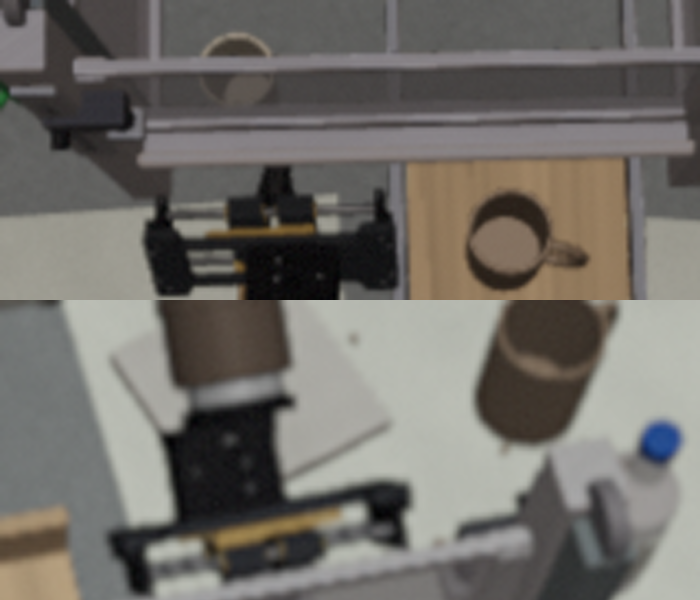

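c3: sash is up with the fingers under the lip. The lug at (135,120) is closing under the dark block.

>>> play_rows(commands=[{"fingers": 1,"tx": -0.0009,"ty": 0,"tz": 0.0015,"ax": 0,"ay": 0,"az": 0},{"fingers": 1,"tx": -0.0018,"ty": 0,"tz": 0.003,"ax": 0,"ay": 0,"az": 0},{"fingers": 1,"tx": -0.0027,"ty": 0,"tz": 0.0046,"ax": 0,"ay": 0,"az": 0}])

```text
time_s: 10.48
tcp_pos: [0.6327, 0.1303, 0.2181]
ee_rot: [[0.863, -0.021, 0.506], [0.018, 1.0, 0.01], [-0.506, 0.0, 0.863]]
wrist_force: [-4.6, 0.5, -11.6]
gripper_width: 0.005
```

>>> play_rows(commands=[{"fingers": 1,"tx": -0.0006,"ty": 0,"tz": 0.0011,"ax": 0,"ay": 0,"az": 0},{"fingers": 1,"tx": -0.0011,"ty": 0,"tz": 0.0018,"ax": 0,"ay": 0,"az": 0}])

```text
time_s: 10.65
tcp_pos: [0.6327, 0.1303, 0.2193]
ee_rot: [[0.862, -0.021, 0.506], [0.018, 1.0, 0.01], [-0.506, 0.001, 0.862]]
wrist_force: [-5.0, -0.0, -13.0]
gripper_width: 0.009
```

>>> play_rows(commands=[{"fingers": 1,"tx": -0.0008,"ty": 0,"tz": 0.0014,"ax": 0,"ay": 0,"az": 0},{"fingers": 1,"tx": -0.0008,"ty": 0,"tz": 0.0014,"ax": 0,"ay": 0,"az": 0},{"fingers": 1,"tx": -0.0008,"ty": 0,"tz": 0.0014,"ax": 0,"ay": 0,"az": 0}])

```text
time_s: 10.9
tcp_pos: [0.6328, 0.1303, 0.2204]
ee_rot: [[0.862, -0.021, 0.506], [0.018, 1.0, 0.01], [-0.506, 0.001, 0.862]]
wrist_force: [-7.3, 0.5, -13.5]
gripper_width: 0.007
```

```bash
python3 g.py .6327 .13 .2203 30 0
```

```text
10.9 [0.6328 0.1303 0.2204] [  -4.4   13.1  -35.8 -164.9  -18.9   78.5] [ -7.3   0.5 -13.5]
t [-0.     -0.0004 -0.0001] a [ 0.0007 -0.0023 -0.0015]
```

>>> play_rows(commands=[{"fingers": 1,"tx": -0.0005,"ty": 0,"tz": 0.0008,"ax": 0,"ay": 0,"az": 0},{"fingers": 1,"tx": -0.0005,"ty": 0,"tz": 0.0008,"ax": 0,"ay": 0,"az": 0},{"fingers": 1,"tx": -0.0005,"ty": 0,"tz": 0.0008,"ax": 0,"ay": 0,"az": 0},{"fingers": 1,"tx": -0.0005,"ty": 0,"tz": 0.0008,"ax": 0,"ay": 0,"az": 0},{"fingers": 1,"tx": -0.0005,"ty": 0,"tz": 0.0008,"ax": 0,"ay": 0,"az": 0}])

```text
time_s: 11.32
tcp_pos: [0.6327, 0.1303, 0.2208]
ee_rot: [[0.862, -0.021, 0.507], [0.018, 1.0, 0.01], [-0.507, 0.001, 0.862]]
wrist_force: [-5.3, 0.7, -14.8]
gripper_width: 0.005
```

```bash
python3 - <<'E'
from h import *
from station import r,viewer
s=r.sense();print(s["tcp_pos"],s["wrist_force"]);f=[]
for i in range(3): viewer.capture("top");f.append(r.sense()["wrist_force"])
print(np.round(f,1).tolist())
E
python3 g.py .615 .13 .13 30 0
```

```text
[0.63273414 0.13027381 0.22081745] [ -5.3242482    0.65251736 -14.8160439 ]
[[-5.9, 1.4, -14.4], [-5.9, 0.6, -14.9], [-5.8, 1.0, -15.1]]
11.47 [0.6327 0.1303 0.2208] [  -4.4   13.   -35.7 -164.8  -18.7   78.4] [ -5.8   1.  -15.1]
t [ 4.100e-02  1.000e-04 -1.164e-01] a [ 0.0007 -0.0025 -0.0015]
```

>>> play_rows(commands=[{"fingers": 1,"tx": 0.002,"ty": 0,"tz": -0.0035,"ax": 0,"ay": 0,"az": 0},{"fingers": 1,"tx": 0.005,"ty": 0,"tz": -0.0085,"ax": 0,"ay": 0,"az": 0},{"fingers": 1,"tx": 0.01,"ty": 0,"tz": -0.017,"ax": 0,"ay": 0,"az": 0},{"fingers": 1,"tx": 0.018,"ty": 0,"tz": -0.031,"ax": 0,"ay": 0,"az": 0},{"fingers": 1,"tx": 0.028,"ty": 0,"tz": -0.048,"ax": 0,"ay": 0,"az": 0}])

```text
time_s: 11.88
tcp_pos: [0.6428, 0.1295, 0.1933]
ee_rot: [[0.879, -0.017, 0.476], [0.017, 1.0, 0.006], [-0.476, 0.003, 0.88]]
wrist_force: [0.3, -0.3, -0.9]
gripper_width: 0.001
```

```bash
python3 g.py .53 .13 .16 30 0; python3 - <<'E'
from station import r,viewer,spotter
p=viewer.capture("scene");print([(k,x["uv"],round(x["score"],2)) for k in("sash","lip","lug") for x in spotter.find_in(k,p)[:1]])
p=viewer.capture("top");print([(k,x["uv"],round(x["score"],2)) for k in("sash","lip","lug") for x in spotter.find_in(k,p)[:1]])
import cv2
a=p["image"][150:240,170:260,::-1]
cv2.imwrite("pics/c4.png",cv2.resize(a,None,fx=6,fy=6,interpolation=cv2.INTER_CUBIC))
E
```

```text
11.88 [0.6428 0.1295 0.1933] [  -4.8   17.7  -39.  -169.1  -28.5   83. ] [ 0.3 -0.3 -0.9]
t [-0.1112  0.0031 -0.1106] a [-0.0005  0.0088 -0.0009]
[('sash', [339.4, 263.9], 0.91), ('lip', [333.7, 262.7], 0.94), ('lug', [336.6, 263.4], 0.9)]
[('sash', [294.6, 178.4], 0.86), ('lip', [296.1, 176.1], 0.66), ('lug', [294.3, 178.4], 0.57)]
```

>>> play_rows(commands=[{"fingers": 1,"tx": -0.111,"ty": 0.003,"tz": -0.11,"ax": 0,"ay": 0.0088,"az": 0},{"fingers": 1,"tx": -0.111,"ty": 0.003,"tz": -0.11,"ax": 0,"ay": 0.0088,"az": 0},{"fingers": 1,"tx": -0.111,"ty": 0.003,"tz": -0.11,"ax": 0,"ay": 0.0088,"az": 0},{"fingers": 1,"tx": -0.111,"ty": 0.003,"tz": -0.11,"ax": 0,"ay": 0.0088,"az": 0}])

```text
time_s: 12.62
tcp_pos: [0.5142, 0.1315, 0.1496]
ee_rot: [[0.847, -0.023, 0.531], [0.02, 1.0, 0.011], [-0.531, 0.002, 0.847]]
wrist_force: [0.0, 1.1, -0.7]
gripper_width: 0.006
```

```bash
python3 g.py .43 -.03 .15 38 0; python3 - <<'E'
from h import *
from station import r,viewer,spotter
q0=r.sense()["joints"];D=.0155
for W in ([((.43,-.03,.15),38,0),((.40,-.072,.06),40,0)],[((.43,-.03,.15),30,10),((.41,-.072,.06),40,0)],[((.47,.0,.12),32,0),((.40,-.072,.06),38,0),((.57,-.072,.055),38,0)]):
    q=q0;print("-")
    for P,t,y in W:q=path(q,P,target(t,np.radians(y)+D))
p=viewer.capture("top");cv2.imwrite("pics/c5.png",cv2.resize(p["image"][145:290,170:400,::-1],None,fx=3,fy=3,interpolation=cv2.INTER_CUBIC))
E
```

```text
12.62 [0.5142 0.1315 0.1496] [  -6.8   14.   -55.7 -168.7  -37.9   85.3] [ 0.   1.1 -0.7]
t [-0.0997 -0.2127 -0.0615] a [ 0.0009  0.0329 -0.0022]
-
[ 0.43 -0.03  0.15] [ -17.1   -0.4  -42.5 -100.4  -14.3   22. ] maxstep 3.4
[ 0.4   -0.072  0.06 ] [ -47.1   21.1  -54.2 -120.3  -41.2   73.3] maxstep 2.9
-
[ 0.43 -0.03  0.15] [ -35.1    6.4  -46.4 -105.9  -40.4   47.8] maxstep 2.9
[ 0.41  -0.072  0.06 ] [ -45.4   21.1  -53.1 -121.1  -40.3   72.2] maxstep 1.3
-
[0.47 0.   0.12] [ -31.7   15.3  -54.2 -136.6  -41.7   73.5] maxstep 1.4
[ 0.4   -0.072  0.06 ] [ -50.3   24.4  -56.3 -122.3  -46.6   80. ] maxstep 0.8
[ 0.57  -0.072  0.055] [ -29.3   27.   -36.5 -130.1  -31.3   64.4] maxstep 1.2
```

View pics/c5.png

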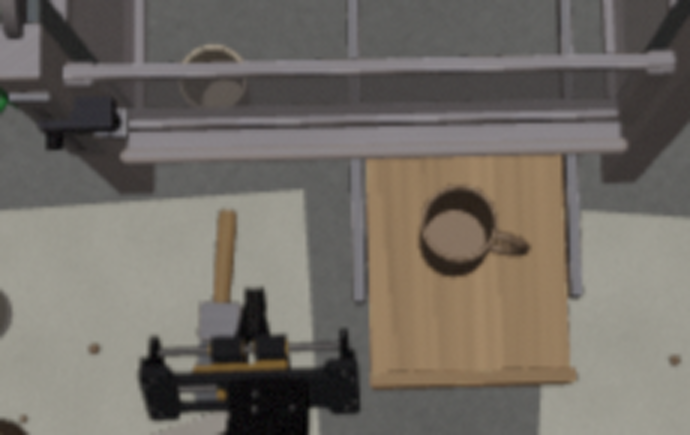

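```bash
python3 g.py .43 0 .125 32 3; python3 - <<'E'
from h import *
from station import r
q=r.sense()["joints"]
for P,t,y in [((.43,0,.125),32,3),((.40,-.075,.06),38,0),((.57,-.072,.055),38,0)]:q=path(q,P,target(t,np.radians(y)+.0155))
E
```

```text
12.67 [0.5187 0.1306 0.1521] [  -6.8   14.1  -55.2 -168.9  -37.9   85.3] [ 1.4 -0.3  0. ]
t [-0.0849 -0.1718 -0.0944] a [-0.0086  0.0017  0.0126]
[0.43  0.    0.125] [ -35.1   11.1  -55.  -126.   -41.3   67.3] maxstep 1.8
[ 0.4   -0.075  0.06 ] [ -50.4   24.2  -55.9 -121.6  -46.3   79.2] maxstep 0.6
[ 0.57  -0.072  0.055] [ -29.3   27.   -36.5 -130.1  -31.3   64.4] maxstep 1.2
```

>>> play_rows(commands=[{"fingers": 1,"tx": -0.085,"ty": -0.172,"tz": -0.094,"ax": -0.0086,"ay": 0.0017,"az": 0.0126},{"fingers": 1,"tx": -0.085,"ty": -0.172,"tz": -0.094,"ax": -0.0086,"ay": 0.0017,"az": 0.0126},{"fingers": 1,"tx": -0.085,"ty": -0.172,"tz": -0.094,"ax": -0.0086,"ay": 0.0017,"az": 0.0126},{"fingers": 1,"tx": -0.085,"ty": -0.172,"tz": -0.094,"ax": -0.0086,"ay": 0.0017,"az": 0.0126},{"fingers": 1,"tx": -0.085,"ty": -0.172,"tz": -0.094,"ax": -0.0086,"ay": 0.0017,"az": 0.0126}])

```text
time_s: 13.08
tcp_pos: [0.4335, -0.0043, 0.1267]
ee_rot: [[0.849, -0.066, 0.524], [0.054, 0.998, 0.038], [-0.525, -0.004, 0.851]]
wrist_force: [1.1, 1.0, -0.6]
gripper_width: 0.006
```

```bash
python3 g.py .40 -.075 .06 38 0
```

```text
13.08 [ 0.4335 -0.0043  0.1267] [ -35.2   11.   -54.3 -125.6  -41.    66.7] [ 1.1  1.  -0.6]
t [ 0.0037 -0.0908 -0.1027] a [ 0.0102  0.0351 -0.0124]
```

>>> play_rows(commands=[{"fingers": 1,"tx": -0.034,"ty": -0.037,"tz": -0.037,"ax": 0.005,"ay": 0.018,"az": -0.006},{"fingers": 1,"tx": -0.034,"ty": -0.037,"tz": -0.037,"ax": 0.005,"ay": 0.018,"az": -0.006},{"fingers": 1,"tx": 0.004,"ty": -0.091,"tz": -0.103,"ax": 0.0102,"ay": 0.0351,"az": -0.0124},{"fingers": 1,"tx": 0.004,"ty": -0.091,"tz": -0.103,"ax": 0.0102,"ay": 0.0351,"az": -0.0124},{"fingers": 1,"tx": 0.004,"ty": -0.091,"tz": -0.103,"ax": 0.0102,"ay": 0.0351,"az": -0.0124}])

```text
time_s: 13.5
tcp_pos: [0.4013, -0.0754, 0.0527]
ee_rot: [[0.781, -0.011, 0.624], [0.016, 1.0, -0.003], [-0.624, 0.013, 0.781]]
wrist_force: [-0.1, -0.9, -0.7]
gripper_width: 0.01
```

```bash
python3 g.py .43 -.0745 .056 38 0; python3 g.py .56 -.0725 .056 38 0
```

```text
13.5 [ 0.4013 -0.0754  0.0527] [ -50.5   25.8  -55.7 -122.3  -46.5   79.9] [-0.1 -0.9 -0.7]
t [0.0272 0.0008 0.0273] a [-0.0041 -0.0034 -0.0013]
13.5 [ 0.4013 -0.0754  0.0527] [ -50.5   25.8  -55.7 -122.3  -46.5   79.9] [-0.1 -0.9 -0.7]
t [0.1627 0.0016 0.1355] a [-0.0041 -0.0034 -0.0013]
```

>>> play_rows(commands=[{"fingers": 1,"tx": 0.004,"ty": 0,"tz": 0.008,"ax": -0.004,"ay": -0.0034,"az": -0.0013},{"fingers": 1,"tx": 0.01,"ty": 0.0005,"tz": 0.013,"ax": -0.004,"ay": -0.0034,"az": -0.0013},{"fingers": 1,"tx": 0.0162,"ty": 0.0005,"tz": 0.018,"ax": -0.004,"ay": -0.0034,"az": -0.0013},{"fingers": 1,"tx": 0.0215,"ty": 0.001,"tz": 0.0223,"ax": -0.004,"ay": -0.0034,"az": -0.0013},{"fingers": 1,"tx": 0.0257,"ty": 0.001,"tz": 0.0256,"ax": -0.004,"ay": -0.0034,"az": -0.0013}])

```text
time_s: 13.92
tcp_pos: [0.428, -0.0692, 0.0644]
ee_rot: [[0.795, -0.024, 0.606], [0.011, 1.0, 0.026], [-0.606, -0.014, 0.795]]
wrist_force: [-4.2, -2.1, 1.3]
gripper_width: 0.007
```

>>> play_rows(commands=[{"fingers": 1,"tx": 0.005,"ty": 0,"tz": 0.004,"ax": 0,"ay": 0,"az": 0},{"fingers": 1,"tx": 0.01,"ty": 0,"tz": 0.008,"ax": 0,"ay": 0,"az": 0},{"fingers": 1,"tx": 0.015,"ty": 0,"tz": 0.012,"ax": 0,"ay": 0,"az": 0},{"fingers": 1,"tx": 0.02,"ty": 0,"tz": 0.016,"ax": 0,"ay": 0,"az": 0},{"fingers": 1,"tx": 0.025,"ty": 0,"tz": 0.02,"ax": 0,"ay": 0,"az": 0}])

```text
time_s: 14.33
tcp_pos: [0.4512, -0.0689, 0.0625]
ee_rot: [[0.793, -0.023, 0.609], [0.013, 1.0, 0.021], [-0.609, -0.009, 0.793]]
wrist_force: [-4.0, 1.2, 2.2]
gripper_width: 0.006
```

```bash
python3 g.py .56 -.0725 .052 38 0
```

```text
14.33 [ 0.4512 -0.0689  0.0625] [ -41.9   23.5  -50.9 -126.4  -42.    74.9] [-4.   1.2  2.2]
t [ 0.1235 -0.0079  0.0772] a [ 0.0036  0.0025 -0.0001]
```

>>> play_rows(commands=[{"fingers": 1,"tx": 0.0065,"ty": 0,"tz": 0.0045,"ax": 0,"ay": 0,"az": 0},{"fingers": 1,"tx": 0.013,"ty": 0,"tz": 0.0095,"ax": 0,"ay": 0,"az": 0},{"fingers": 1,"tx": 0.0195,"ty": 0,"tz": 0.0145,"ax": 0,"ay": 0,"az": 0},{"fingers": 1,"tx": 0.026,"ty": 0,"tz": 0.0195,"ax": 0,"ay": 0,"az": 0},{"fingers": 1,"tx": 0.0325,"ty": 0,"tz": 0.0245,"ax": 0,"ay": 0,"az": 0}])

```text
time_s: 14.75
tcp_pos: [0.482, -0.0687, 0.0619]
ee_rot: [[0.793, -0.022, 0.609], [0.012, 1.0, 0.02], [-0.61, -0.009, 0.793]]
wrist_force: [-3.9, 1.2, 2.2]
gripper_width: 0.004
```

>>> play_rows(commands=[{"fingers": 1,"tx": 0.0065,"ty": 0,"tz": 0.0045,"ax": 0,"ay": 0,"az": 0},{"fingers": 1,"tx": 0.013,"ty": 0,"tz": 0.0095,"ax": 0,"ay": 0,"az": 0},{"fingers": 1,"tx": 0.0195,"ty": 0,"tz": 0.0145,"ax": 0,"ay": 0,"az": 0},{"fingers": 1,"tx": 0.026,"ty": 0,"tz": 0.0195,"ax": 0,"ay": 0,"az": 0},{"fingers": 1,"tx": 0.0325,"ty": 0,"tz": 0.0245,"ax": 0,"ay": 0,"az": 0}])

```text
time_s: 15.17
tcp_pos: [0.5127, -0.0683, 0.0619]
ee_rot: [[0.793, -0.022, 0.609], [0.012, 1.0, 0.02], [-0.609, -0.009, 0.793]]
wrist_force: [-4.2, 0.8, 2.0]
gripper_width: 0.005
```

```bash
python3 g.py .56 -.0725 .055 38 0; python3 - <<'E'
from station import viewer
import cv2
p=viewer.capture("top");cv2.imwrite("pics/c6.png",cv2.resize(p["image"][145:290,170:400,::-1],None,fx=3,fy=3,interpolation=cv2.INTER_CUBIC))
E
```

```text
15.17 [ 0.5127 -0.0683  0.0619] [ -34.4   24.5  -43.8 -129.5  -36.4   69.6] [-4.2  0.8  2. ]
t [ 0.0555 -0.0069  0.031 ] a [0.0035 0.0025 0.0002]
```

View pics/c6.png

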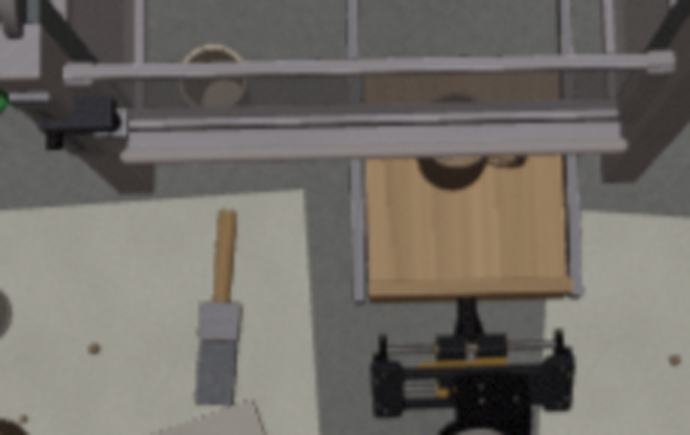

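c6: the tray board (row 290) is moving in and the mug (460,165) is passing under the raised sash upright.

>>> play_rows(commands=[{"fingers": 1,"tx": 0.0065,"ty": 0,"tz": 0.0045,"ax": 0,"ay": 0,"az": 0},{"fingers": 1,"tx": 0.013,"ty": 0,"tz": 0.0095,"ax": 0,"ay": 0,"az": 0},{"fingers": 1,"tx": 0.0195,"ty": 0,"tz": 0.0145,"ax": 0,"ay": 0,"az": 0},{"fingers": 1,"tx": 0.026,"ty": 0,"tz": 0.0195,"ax": 0,"ay": 0,"az": 0},{"fingers": 1,"tx": 0.0325,"ty": 0,"tz": 0.0245,"ax": 0,"ay": 0,"az": 0}])

```text
time_s: 15.63
tcp_pos: [0.5432, -0.0678, 0.0615]
ee_rot: [[0.793, -0.021, 0.609], [0.011, 1.0, 0.02], [-0.61, -0.009, 0.793]]
wrist_force: [-3.2, -2.3, 1.8]
gripper_width: 0.007
```

>>> play_rows(commands=[{"fingers": 1,"tx": 0.0042,"ty": 0,"tz": 0.0032,"ax": 0,"ay": 0,"az": 0},{"fingers": 1,"tx": 0.0074,"ty": 0,"tz": 0.0056,"ax": 0,"ay": 0,"az": 0},{"fingers": 1,"tx": 0.0095,"ty": 0,"tz": 0.0072,"ax": 0,"ay": 0,"az": 0}])

```text
time_s: 15.88
tcp_pos: [0.5521, -0.0676, 0.0615]
ee_rot: [[0.793, -0.022, 0.609], [0.011, 1.0, 0.021], [-0.609, -0.009, 0.793]]
wrist_force: [-3.7, -2.3, 0.5]
gripper_width: 0.001
```

>>> play_rows(commands=[{"fingers": 1,"tx": 0.0021,"ty": 0,"tz": 0.0016,"ax": 0,"ay": 0,"az": 0},{"fingers": 1,"tx": 0.0042,"ty": 0,"tz": 0.0032,"ax": 0,"ay": 0,"az": 0},{"fingers": 1,"tx": 0.0063,"ty": 0,"tz": 0.0048,"ax": 0,"ay": 0,"az": 0}])

```text
time_s: 16.13
tcp_pos: [0.5575, -0.0674, 0.0615]
ee_rot: [[0.793, -0.021, 0.609], [0.011, 1.0, 0.02], [-0.609, -0.009, 0.793]]
wrist_force: [-3.4, -1.7, 0.5]
gripper_width: 0.009
```

>>> play_rows(commands=[{"fingers": 1,"tx": 0.0021,"ty": 0,"tz": 0.0016,"ax": 0,"ay": 0,"az": 0},{"fingers": 1,"tx": 0.0042,"ty": 0,"tz": 0.0032,"ax": 0,"ay": 0,"az": 0},{"fingers": 1,"tx": 0.0052,"ty": 0,"tz": 0.004,"ax": 0,"ay": 0,"az": 0}])

```text
time_s: 16.38
tcp_pos: [0.5626, -0.0672, 0.0615]
ee_rot: [[0.793, -0.022, 0.609], [0.012, 1.0, 0.021], [-0.609, -0.009, 0.793]]
wrist_force: [-3.2, -1.9, 0.0]
gripper_width: 0.004
```

>>> play_rows(commands=[{"fingers": 1,"tx": 0.0021,"ty": 0,"tz": 0.0016,"ax": 0,"ay": 0,"az": 0},{"fingers": 1,"tx": 0.0042,"ty": 0,"tz": 0.0032,"ax": 0,"ay": 0,"az": 0},{"fingers": 1,"tx": 0.0042,"ty": 0,"tz": 0.0032,"ax": 0,"ay": 0,"az": 0}])

```text
time_s: 16.63
tcp_pos: [0.5633, -0.0665, 0.0602]
ee_rot: [[0.79, -0.022, 0.613], [0.012, 1.0, 0.021], [-0.614, -0.009, 0.79]]
wrist_force: [-13.6, -4.1, 7.6]
gripper_width: 0.011
```

>>> play_rows(commands=[{"fingers": 1,"tx": -0.01,"ty": 0,"tz": -0.0078,"ax": 0,"ay": 0,"az": 0},{"fingers": 1,"tx": -0.04,"ty": 0,"tz": -0.031,"ax": 0,"ay": 0,"az": 0},{"fingers": 1,"tx": -0.08,"ty": 0,"tz": -0.062,"ax": 0,"ay": 0,"az": 0},{"fingers": 1,"tx": -0.105,"ty": 0,"tz": -0.08,"ax": 0,"ay": 0,"az": 0},{"fingers": 1,"tx": -0.105,"ty": 0,"tz": -0.08,"ax": 0,"ay": 0,"az": 0}])

```text
time_s: 17.05
tcp_pos: [0.4633, -0.0674, 0.0614]
ee_rot: [[0.791, -0.022, 0.612], [0.013, 1.0, 0.018], [-0.612, -0.006, 0.791]]
wrist_force: [-0.2, 0.1, 0.7]
gripper_width: 0.009
```

```bash
python3 - <<'E'
from h import *
from station import r,viewer,spotter
s=r.sense();print(s["time_s"],s["tcp_pos"],s["wrist_force"].round(1))
o=[]
for n,(a,b,c,d) in {"top":(145,275,170,410),"scene":(190,330,230,480)}.items():
    p=viewer.capture(n);o.append(cv2.resize(p["image"][a:b,c:d,::-1],(560,int(560*(b-a)/(d-c))),interpolation=cv2.INTER_CUBIC)[:300])
    print([(k,np.round(x["uv"],1).tolist(),round(x["score"],2)) for k in("sash","tray_front","mug_mid","brush","beaker") for x in spotter.find_in(k,p)[:2]])
cv2.imwrite("pics/c7.png",np.vstack(o)[:600])
E
```

```text
17.05 [ 0.46330331 -0.06743752  0.06137699] [-0.2  0.1  0.7]
[('sash', [295.8, 178.6], 0.67), ('sash', [238.5, 312.0], 0.38), ('mug_mid', [419.4, 179.7], 0.85), ('mug_mid', [166.6, 169.2], 0.82), ('brush', [245.4, 257.1], 0.97), ('beaker', [240.9, 160.5], 0.63)]
[('sash', [338.6, 262.8], 0.6), ('tray_front', [304.7, 322.3], 0.62), ('tray_front', [340.6, 295.6], 0.18), ('mug_mid', [314.4, 315.2], 0.97), ('mug_mid', [214.7, 336.6], 0.93), ('brush', [334.9, 260.2], 0.57), ('brush', [371.5, 234.7], 0.55), ('beaker', [392.6, 306.9], 0.87)]
```

View pics/c7.png

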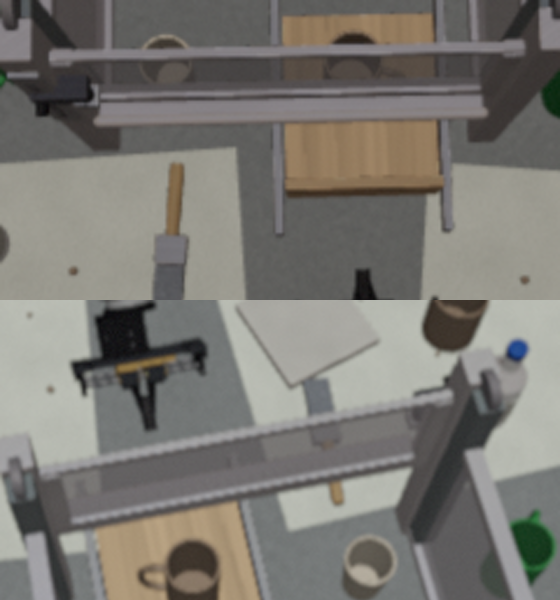

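```bash
python3 -c "
from station import job
print(job.finish_job())"
```

```text
the job is handed in; nothing more can be done
None
```

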